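# Change over the blocks in the charring vise

## Robot

A 6-joint arm with a two-finger parallel gripper is mounted at the origin on the work surface. World frame = base frame: x ahead of the robot, y to its left, z up, the work surface at z = 0. Lengths are in m, angles in rad, forces in N, time in s.
With the tool pointing down it reaches from about 0.35 to 0.975 m from the base axis. Payload 4.9 kg.
Tool frame: the origin (TCP) lies midway between the tips of the shut fingers; the grasp point (between the pads) lies 19 mm behind it; z points along the fingers, y is the direction in which the jaws open and shut (so a half turn about z gives the same grasp; the last joint's range is limited). The gripper opens to 85 mm and grips with 20 to 120 N. Pads are 22 mm wide; open, the fingers measure 114 mm over their backs; the gripper's body (76 mm by 85 mm) begins 54 mm behind the grasp point. The pads swing forward as they close: fully open they stand 13 mm farther back than shut.
Start: joints at [-1.219, 0.053, 1.613, -0, 1.476, -0.119], TCP at [0.283, -0.557, 0.231] pointing down, gripper open.
Joint ranges: [-3.01, 3.01], [-1.01, 2.22], [0.06, 2.58], [-1.02, 4.17], [0.09, 2.62], [-3.14, 3.14]. Speed limits (rad/s): [2.57, 2.57, 3.14, 3.14, 3.14, 3.14].

## Interface

Orientations are given as a unit quaternion [w, x, y, z].
In Python, from plant import state, grab_frame, camera_params, job_done, boxes_of gives the robot as it stands.
- The arm moves only by the tool step_arm, never from a script. Its argument "steps" is a list of rows, each a list of 4 numbers: the shift along the tool's x, y, z in mm, then the turn about the tool's z in degrees. A call has 1 to 8 rows; each row shifts and turns the pose as measured when the row begins, along the tool's axes as they then stand; what a row does not reach is not made up. A row lasts 1/10 s, in which the tool goes at most 50 mm and 8.59 degrees, less where a joint would pass 70% of its speed; a pose out of reach is approached as far as the arm can. A call is refused whole if a number of a shift passes 50 or a number of a turn 8.59, either way. A call with a gripper value outside its range is refused whole. "claw" is the opening in per cent of the stroke, from 0 (shut) to 100 (fully open), set as the call begins (left out, the last holds). The fingers move at their own pace and stop on an object; the grip force is fixed at half the most. Time passes only in rows, so rows that do not move let the fingers close. It gives the time, the measured TCP pose, the force and the opening at its end, in the units of the state.
- state(): the state, without advancing time (a new reading comes with each control period).
- grab_frame(name): name is "side" or "top" or "wrist"; returns (picture, depth): 384x512x3 uint8, red, green, blue; 384x512 float32, m along the optical axis (not along the pixel's ray), 0 where there is no reading.
- camera_params(name): a dict with "mtx" (3x3 intrinsics, pixels), "k1" (the pictures are not rectified: a ray, as slopes to the right and down, at radius r is drawn at 1 + k1 r^2 times it, then the intrinsics apply), "extrinsics" (4x4, takes a point from camera to world coordinates); the wrist camera has in their place "T_tool_cam" (4x4, takes a point from camera to tool coordinates, whose origin is the TCP and whose axes are the flange's). Camera axes: x right, y down, z forward; pixel columns grow to the right and rows downward; lengths in m; the calibration is good to about 2 mm. A picture is of the moment at which its call begins: read the wrist's pose just before it. camera_params takes no time and is no camera call.
- job_done(): hands the job in, once; it reports no verdict.
Trained networks look in the newest picture that a camera, given by its name, has taken for a name from the list of things; names that differ only in an ending like _2 or _b are one class to them, and where a whole thing is asked for, a point or a joint stands for the part that bears it (a point fixed in the world has none). Each returns a list of dicts, best first, with "p" (0 to 1); they miss things now and then, are a little off and sometimes report something else, mostly with a low value. They report only what shows in the picture. A call takes as long as a camera call.
- boxes_of(camera, label): "box" ([left, top, width, height] in pixels, round what is visible of it).
The state is a dict: "time": time; "joint_pos": joint angles; "joint_vel": joint speeds; "joint_efforts": joint torques, N m; "tool_pos": TCP position; "tool_rot": TCP orientation; "contact_force": force on the tool from outside, world axes, zero at the start; "ft_torque": the same for the moment, N m; "gripper_width": opening from 0.0 (shut) to 1.0 (fully open).
Only numpy, scipy, OpenCV 4.12 (cv2) and the standard library are available. Lean on these libraries where they do the work, as an engineer would, in place of code of your own. Each camera call takes 0.05 s, during which the arm holds its last target. There are 200 camera calls.

## Task

Change over the work in the charring vise: wind its handwheel until the pointer stands at the red 60 mark, lift out the charred blocks and put them in the steel tray, stand all the fresh blocks on end on the vise's bed side by side between the jaws, and wind the jaw in to the blue 40 mark so that it grips every one of them. Stand the gas torch in the middle of the concrete paver, ready for use: it is top-heavy, so keep it upright all the way. Leave the oil bottle, the tin and the mallet where they are.

Things in the scene. Friction and masses are not known exactly. Their poses are not given: they have to be found in the camera images.
- vise: Green machine vise on a timber riser (255 x 215 mm), fixed to the bench. Origin on the bench under it, z up; x runs along the jaws, y along the screw: handwheel at the -y end, fixed jaw at the +y end. The jaws are 200 mm long (x = -100 to 100 mm), their tops 132 mm above the bench. Fixed jaw's face at y = +60 mm, its back at y = +100 mm; screw bearing plate to y = -106 mm
- bed (a point): point on the vise's flat steel bed, 100 mm above the bench, at the middle of the jaws' length, 30 mm out (to the vise's -y) from the fixed jaw's face. Blocks stand on this bed (x = -100 to 100 mm of the vise) and rise 28 mm above the jaws' tops; a 16 mm wide screw channel runs along its middle, which a block bridges
- jaw (a joint): opening between the jaw faces in m, shown by the jaw's black pointer (level with its face) on the white rule along the vise's +x side: a line each 10 mm from the fixed jaw's face, the 40 mark blue, the 60 mark red. 0 shut, 0.078 fully open. The moving jaw slides along the vise's y: its face at y = 60 mm minus the opening, its body 45 mm thick
- wheel (a joint): turn of the handwheel in rad, many turns, 5 mm of opening per turn (opening = 0.005 x angle / 2 pi), growing as the jaw opens. Right-handed: seen from the wheel's end, clockwise closes and anticlockwise opens. About 3 N at the handle turns it, more as the jaws tighten; it stays where it is left
- handle_grip (a point): point to grip on the black revolving handle, a pin 22 mm thick and 80 mm long that stands out from the wheel to the vise's -y and spins freely: on its axis, 56 mm from the wheel, 24 mm from its free end. It runs round a vertical circle of 48 mm radius: at wheel angle a it lies at wheel_axis + 48 mm x (-sin a along the vise's x, cos a upward), on top when a is a multiple of 2 pi
- wheel_axis (a point): centre of that circle, on the screw's axis, 85 mm above the bench, 56 mm out from the wheel's face; the wheel is 121 mm across
- jaw_face (a point): middle of the lower edge of the moving jaw's dark steel clamping face (200 x 32 mm), on the bed
- torch: gas torch standing on its blue cartridge (66 mm across, 138 mm high); on it a heavy brass valve block (34 mm along x, 30 mm along y, 150 to 198 mm up), a red knob to -x (172 mm up, to x = -37 mm) and a burner tube to +x (205 mm up, to x = 104 mm, top at 216 mm). About 0.5 kg, centre of mass about 150 mm up: it tips beyond some 11 degrees. Origin at the centre of its underside, z up
- torch_grip (a point): middle of the brass valve block, 178 mm above the torch's underside; grip it there from above, across the torch's y (30 mm)
- paver: grey concrete paver, 130 x 130 mm, 20 mm thick, fixed; origin at the centre of its underside
- tray: shallow steel tray, 150 (x) x 110 (y) mm outside, 25 mm high, 4 mm walls, 4 mm floor, fixed; origin at the centre of its underside
- fresh1: Fresh pale wooden block, 40 x 40 mm in plan and 60 mm high, 65 g, standing on end; origin at the centre of its underside, z up, x and y square to its sides. Two or three fresh blocks are there; an absent one reads None
- fresh2: Fresh pale wooden block, 40 x 40 mm in plan and 60 mm high, 65 g, standing on end; origin at the centre of its underside, z up, x and y square to its sides. Two or three fresh blocks are there; an absent one reads None
- fresh3: Fresh pale wooden block, 40 x 40 mm in plan and 60 mm high, 65 g, standing on end; origin at the centre of its underside, z up, x and y square to its sides. Two or three fresh blocks are there; an absent one reads None
- charred1: Charred black wooden block, 40 x 40 mm in plan and 60 mm high, 65 g, standing on end; origin at the centre of its underside, z up, x and y square to its sides. One or two are there, standing between the vise jaws at the start, loosely; an absent one reads None
- charred2: Charred black wooden block, 40 x 40 mm in plan and 60 mm high, 65 g, standing on end; origin at the centre of its underside, z up, x and y square to its sides. One or two are there, standing between the vise jaws at the start, loosely; an absent one reads None
- oil: Bystander: amber oil bottle, 170 mm high, origin at the centre of its underside or on its axis
- tin: Bystander: steel tin, 90 mm high, origin at the centre of its underside or on its axis
- mallet: Bystander: wooden mallet lying flat, about 260 mm long, origin at the centre of its underside or on its axis

How it is judged:
By the outcome, as a careful person would: the job done as asked, in the order asked, and still so for the second after the job is handed in, with the robot touching nothing.
Of fresh1, fresh2, fresh3 only 2 to 3 are there at a start; the rules pass over those that are not, and their reading is None.
Of charred1, charred2 only 1 to 2 are there at a start; the rules pass over those that are not, and their reading is None.
At some moment in a run one of fresh1, fresh2, fresh3, charred1, charred2 may be knocked a few centimetres aside while the robot is not near it.
It also fails if it takes over 210 s, if anything falls off the work surface, if the arm or the gripper's body presses on something with over 40 N, if the wrist force passes 120 N, or if a joint passes its speed limit or range.

## Working session

There is one attempt and no reset: what is moved stays moved. The work goes in short steps, Python scripts to look and compute and a tool call to move; the robot and the scene stay as the last step left them, time stands still between calls to the robot, and variables do not carry over. Pictures are saved under pics/ and viewed, about 12 in all and at most 16, crops included, and the job is handed in when it is done.

Besides the shell and the picture viewer there is one more tool, called after "Call:" as name(argument=value, ...), one argument or row to a line, values as JSON. step_arm: Moves the arm, as the interface text tells. Its arguments: {"type":"object","properties":{"steps":{"type":"array"},"claw":{"type":"number"}},"required":["steps"]}

```bash
mkdir -p pics; ls; cat > h.py <<'E'
import numpy as np, cv2
from scipy.spatial.transform import Rotation as R
from plant import state, grab_frame, camera_params, job_done, boxes_of
def Tcam(name,s=None):
    p=camera_params(name)
    if name!='wrist': return p,np.array(p['extrinsics'])
    s=s or state(); T=np.eye(4); q=s['tool_rot']
    T[:3,:3]=R.from_quat([q[1],q[2],q[3],q[0]]).as_matrix(); T[:3,3]=s['tool_pos']
    return p,T@np.array(p['T_tool_cam'])
def cloud(name,depth,s=None):
    p,T=Tcam(name,s); K=np.array(p['mtx'])
    v,u=np.mgrid[0:depth.shape[0],0:depth.shape[1]]
    pts=np.stack([u,v],-1).reshape(-1,1,2).astype(float)
    n=cv2.undistortPoints(pts,K,np.array([p['k1'],0,0,0,0.])).reshape(*depth.shape,2)
    c=np.concatenate([n*depth[...,None],depth[...,None]],-1)
    return c@T[:3,:3].T+T[:3,3]
def proj(name,P,s=None):
    p,T=Tcam(name,s); c=(np.atleast_2d(P)-T[:3,3])@T[:3,:3]
    return cv2.projectPoints(c,np.zeros(3),np.zeros(3),np.array(p['mtx']),np.array([p['k1'],0,0,0,0.]))[0].reshape(-1,2)
def snap(name,fn=None):
    s=state(); img,d=grab_frame(name)
    if fn: cv2.imwrite('pics/'+fn,img[...,::-1])
    return img,d,cloud(name,d,s),s
E
python3 - <<'E'
from h import *
s=state();print(s)
for n in('top','side'):
    img,d,P,_=snap(n,n+'0.png'); np.savez(n+'0.npz',img=img,P=P,d=d)
    print(n,np.array(camera_params(n)['extrinsics']).round(3).tolist())
    for l in ['vise','torch','paver','tray','fresh1','charred1','oil','tin','mallet','handle_grip','jaw']:
        for b in boxes_of(n,l)[:4]:
            x,y,w,h=b['box']; c=P[int(np.clip(y+h/2,0,383)),int(np.clip(x+w/2,0,511))]
            print(l,round(b['p'],2),np.round(b['box']).tolist(),c.round(3))
a=np.hstack([cv2.imread('pics/top0.png'),cv2.imread('pics/side0.png')]);
E
```

```text
pics
{'time': 0.0, 'joint_pos': array([-1.21896902e+00,  5.33671469e-02,  1.61432092e+00, -4.05172718e-05,
        1.47598841e+00, -1.18969369e-01]), 'joint_vel': array([ 0.00026961, -0.00128011, -0.00107634, -0.00087372, -0.00148174,
        0.00131386]), 'joint_efforts': array([-2.50874378e-03, -3.93679547e+01, -3.70182431e+01, -3.83768902e-04,
        6.81197052e-03,  3.58079390e-06]), 'tool_pos': array([ 0.28328544, -0.55640246,  0.23004056]), 'tool_rot': array([-1.03251715e-03,  9.72420533e-01,  2.33232117e-01, -1.41064174e-04]), 'contact_force': array([-0.46898075, -0.17274985,  0.22879186]), 'ft_torque': array([-0.01549397, -0.0849783 , -0.02417085]), 'gripper_width': 0.99997629667324}
top [[-0.023, -0.983, 0.18, 0.412], [-1.0, 0.024, 0.001, -0.029], [-0.006, -0.18, -0.984, 1.276], [0.0, 0.0, 0.0, 1.0]]
vise 0.59 [258.0, 187.0, 94.0, 78.0] [ 0.532 -0.203  0.096]
torch 0.61 [81.0, 189.0, 45.0, 54.0] [ 0.592  0.46  -0.   ]
paver 0.93 [192.0, 180.0, 40.0, 44.0] [0.631 0.095 0.02 ]
tray 0.8 [132.0, 176.0, 38.0, 49.0] [0.642 0.3   0.002]
fresh1 0.68 [134.0, 176.0, 36.0, 49.0] [0.64
[... 1118 characters left out ...]
47.0, 25.0, 29.0] [0.428 0.09  0.051]
charred1 0.59 [274.0, 165.0, 16.0, 19.0] [ 0.565 -0.096  0.162]
charred1 0.52 [296.0, 172.0, 14.0, 17.0] [ 0.5   -0.093  0.163]
oil 0.88 [204.0, 167.0, 23.0, 50.0] [ 0.737 -0.003  0.106]
oil 0.36 [145.0, 297.0, 79.0, 86.0] [0.612 0.384 0.002]
tin 0.88 [233.0, 148.0, 19.0, 37.0] [ 0.737 -0.179  0.087]
mallet 0.59 [290.0, 133.0, 66.0, 18.0] [ 0.558 -0.518  0.024]
handle_grip 0.42 [249.0, 146.0, 93.0, 93.0] [ 0.514 -0.07   0.132]
jaw 0.61 [265.0, 159.0, 69.0, 32.0] [ 0.52  -0.115  0.162]
jaw 0.61 [297.0, 171.0, 15.0, 15.0] [ 0.501 -0.103  0.162]
jaw 0.4 [232.0, 149.0, 20.0, 37.0] [ 0.738 -0.173  0.082]
jaw 0.26 [145.0, 298.0, 74.0, 85.0] [0.614 0.389 0.004]
```

```bash
python3 - <<'E'
import cv2,numpy as np
a=cv2.imread('pics/top0.png')[130:290,60:440]; cv2.imwrite('pics/a.png',cv2.resize(a,None,fx=2.1,fy=2.1,interpolation=cv2.INTER_CUBIC))
b=cv2.imread('pics/side0.png')[120:384,130:370]; cv2.imwrite('pics/b.png',cv2.resize(b,None,fx=2.25,fy=2.25,interpolation=cv2.INTER_CUBIC))
E
```

```text
(no output)
```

View pics/a.png

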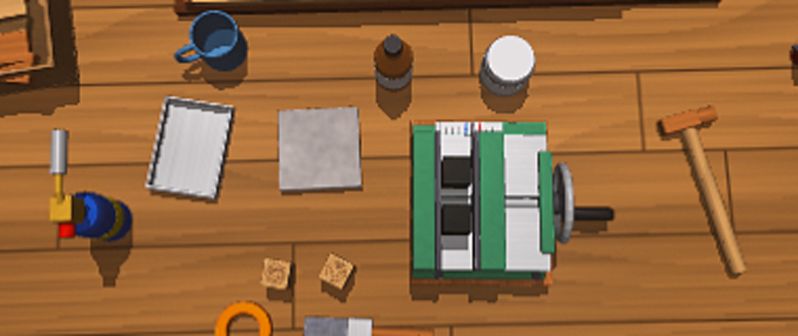

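View pics/b.png

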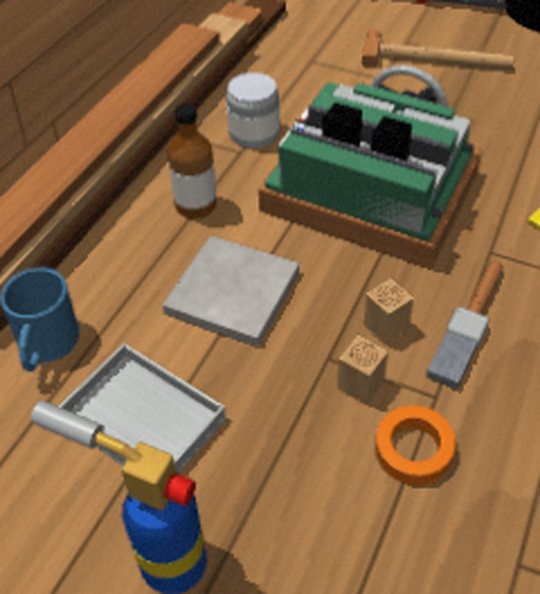

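The pictures show two charred blocks in the vise (crop a 455,172 and 455,218), two fresh blocks on the bench (277,275 and 337,272), the handle at low phase to −y, the rule on the far side, and the torch with its tube pointing to +x. Next: fit poses from the clouds.

```bash
cat >> h.py <<'E'
def rect(pts):
    (c,wh,a)=cv2.minAreaRect((pts[:,:2]*1000).astype(np.float32)); return np.round(c,1),np.round(wh,1),round(a,1),len(pts)
def sel(P,x,y,z): 
    return P[(P[...,0]>x[0])&(P[...,0]<x[1])&(P[...,1]>y[0])&(P[...,1]<y[1])&(P[...,2]>z[0])&(P[...,2]<z[1])]
E
python3 - <<'E'
from h import *
print(np.array(camera_params('wrist')['T_tool_cam']).round(4).tolist(), np.array(camera_params('wrist')['mtx']).round(1).tolist())
s=state();q=s['tool_rot'];print(R.from_quat([q[1],q[2],q[3],q[0]]).as_matrix().round(3))
for n in('top','side'):
    P=np.load(n+'0.npz')['P']
    print(n)
    print('jawtops',rect(sel(P,(.4,.68),(-.27,-.02),(.126,.138))))
    print('fixed',rect(sel(P,(.4,.68),(-.095,-.02),(.126,.138))))
    print('moving',rect(sel(P,(.4,.68),(-.2,-.12),(.127,.138))))
    print('c near',rect(sel(P,(.48,.54),(-.14,-.07),(.152,.17))),'c far',rect(sel(P,(.55,.62),(-.14,-.07),(.152,.17))))
    print('f1',rect(sel(P,(.38,.5),(.02,.11),(.052,.07))),'f2',rect(sel(P,(.38,.5),(.115,.2),(.052,.07))))
    print('tray',rect(sel(P,(.5,.75),(.2,.4),(.018,.03))))
    print('paver',rect(sel(P,(.5,.75),(0.02,.17),(.015,.025))))
    t=sel(P,(.45,.75),(.33,.6),(.1,.25)); print('torch',len(t),t.min(0),t.max(0),rect(sel(P,(.45,.75),(.33,.6),(.19,.205))),rect(sel(P,(.45,.75),(.33,.6),(.205,.225))))
    print('handle',sel(P,(.4,.68),(-.4,-.29),(.02,.14)).mean(0),rect(sel(P,(.4,.68),(-.4,-.3),(.02,.14))))
E
```

```text
[[0.0003, -0.9466, -0.3223, 0.0817], [1.0, 0.0001, 0.0008, -0.0001], [-0.0008, -0.3223, 0.9466, -0.1429], [0.0, 0.0, 0.0, 1.0]] [[334.0, 0.0, 259.5], [0.0, 334.0, 188.8], [0.0, 0.0, 1.0]]
[[ 0.891  0.454  0.   ]
 [ 0.454 -0.891  0.   ]
 [ 0.    -0.    -1.   ]]
top
jawtops (array([ 535.5, -161.4]), array([215.9, 197.3]), 88.7, 1850)
fixed (array([537.5, -73.7]), array([ 39.5, 197.3]), 88.4, 853)
moving (array([ 535.7, -151.9]), array([ 62.7, 197.2]), 89.0, 945)
c near (array([ 505.4, -112.6]), array([38.8, 38.6]), 88.6, 196) c far (array([ 573.6, -115.1]), array([38.9, 38.6]), 88.2, 186)
f1 (array([439.7,  64.8]), array([39.9, 38.8]), 62.5, 166) f2 (array([437.9, 155.3]), array([39.4, 39.6]), 79.4, 163)
tray (array([606.2, 315.8]), array([135.4, 229.7]), 76.4, 249)
paver (array([634.3,  93.5]), array([130.1, 129.4]), 1.7, 1387)
torch 757 [0.48979934 0.39091428 0.10002891] [0.74957055 0.59991946 0.21991338] (array([556.2, 422.7]), array([89.6, 29.6]), 0.9, 143) (array([586.3, 424.2]), array([91. , 20.8]), 3.0, 197)
handle [ 0.51795994 -0.3273794   0.04713558] (array([ 518.2, -328.7]), 
[... 205 characters left out ...]
ray([ 64.3, 200.5]), 89.1, 442)
c near (array([ 503.6, -110.8]), array([43.1, 39.6]), 87.7, 170) c far (array([ 572.4, -112.4]), array([44.2, 41.7]), 89.3, 160)
f1 (array([436.6,  67.4]), array([40.5, 40.9]), 60.9, 228) f2 (array([434.9, 157.7]), array([42. , 41.3]), 78.7, 260)
tray (array([639.6, 298.8]), array([111.3, 153.3]), 79.7, 341)
paver (array([632.9,  95. ]), array([130.8, 133.5]), 1.6, 1679)
torch 1761 [0.49012736 0.40006579 0.10001704] [0.74997785 0.5998759  0.21865813] (array([568.4, 427.7]), array([116.7,  29.6]), 2.7, 333) (array([586.6, 427.6]), array([89.6, 20. ]), 1.7, 417)
handle [ 0.51135129 -0.34461693  0.04754125] (array([ 511.4, -344.1]), array([20.8, 14.3]), 73.3, 17)
```

```bash
cat >> h.py <<'E'
def yaw(s=None):
    s=s or state(); q=s['tool_rot']; m=R.from_quat([q[1],q[2],q[3],q[0]]).as_matrix(); return np.degrees(np.arctan2(m[1,0],m[0,0]))
def plan(*wps,mm=45,deg=8.5,k=1.0):
    """wps: (x,y,z mm, yaw deg of tool x); prints rows from the present pose; tool z down"""
    s=state(); p=np.array(s['tool_pos'])*1000; y=yaw(s); rows=[]
    for w in wps:
        t=np.array(w[:3],float); dy=(w[3]-y+180)%360-180
        n=max(int(np.ceil(max(np.linalg.norm(t-p)/mm,abs(dy)/deg))),1)
        for i in range(n):
            a=np.radians(y+dy*i/n); d=(t-p)/n
            # tool x=(c,s), tool y = z x x with z down -> (s,-c)
            rows.append([round(k*(d[0]*np.cos(a)+d[1]*np.sin(a))),round(k*(d[0]*np.sin(a)-d[1]*np.cos(a))),round(-k*d[2]),round(-dy/n,1)])
        p=t;y=y+dy
    for i in range(0,len(rows),8): print(str(rows[i:i+8]).replace(' ',''))
E
python3 -c "
from h import *
plan((530,-180,330,90),mm=47)"
```

```text
[[39,-22,-10,np.float64(-6.3)],[41,-18,-10,np.float64(-6.3)],[43,-13,-10,np.float64(-6.3)],[44,-9,-10,np.float64(-6.3)],[45,-4,-10,np.float64(-6.3)],[45,1,-10,np.float64(-6.3)],[45,6,-10,np.float64(-6.3)],[44,11,-10,np.float64(-6.3)]]
[[42,16,-10,np.float64(-6.3)],[40,20,-10,np.float64(-6.3)]]
```

Call:
step_arm(
  steps=[
    [39,-22,-10,-6.3],
    [41,-18,-10,-6.3],
    [43,-13,-10,-6.3],
    [44,-9,-10,-6.3],
    [45,-4,-10,-6.3],
    [45,1,-10,-6.3],
    [45,6,-10,-6.3],
    [44,11,-10,-6.3],
  ],
)

```text
time: 2.0
tool_pos: [0.4792, -0.2457, 0.3123]
tool_rot: [-0.001, 0.773, 0.634, 0.0]
contact_force: [1.4, -0.5, -0.5]
gripper_width: 1.001
```

Call:
step_arm(
  steps=[
    [42,16,-10,-6.3],
    [40,20,-10,-6.3],
    [0,0,0,0],
  ],
)

```text
time: 2.3
tool_pos: [0.5299, -0.1618, 0.336]
tool_rot: [0.001, 0.692, 0.721, 0.002]
contact_force: [-0.9, -0.4, 1.3]
gripper_width: 1.0
```

```bash
sed -i 's/round(-dy\/n,1)/float(round(-dy\/n,1))/' h.py; python3 - <<'E'
from h import *
img,d,P,s=snap('wrist','w1.png'); np.savez('w1.npz',img=img,P=P); print(s['time'],s['tool_pos'],yaw(s))
cv2.imwrite('pics/w1b.png',cv2.resize(img[...,::-1],(800,600),interpolation=cv2.INTER_CUBIC))
print('fixed',rect(sel(P,(.4,.68),(-.095,-.02),(.126,.138))))
print('moving',rect(sel(P,(.4,.68),(-.2,-.125),(.127,.138))))
print('c near',rect(sel(P,(.48,.54),(-.14,-.07),(.152,.17))),'c far',rect(sel(P,(.55,.62),(-.14,-.07),(.152,.17))))
print('handle',rect(sel(P,(.4,.58),(-.4,-.3),(.02,.14))),sel(P,(.4,.58),(-.4,-.3),(.02,.14)).max(0))
m=sel(P,(.56,.6),(-.22,-.04),(.08,.2))
for y in np.arange(-.22,-.05,.008): print(round(y,3),np.round(np.median(m[(abs(m[:,1]-y)<.004)][:,2]),3),end=' ')
E
```

```text
2.3 [ 0.52993919 -0.16182419  0.33595087] 92.35122293708069
fixed (array([535. , -72.7]), array([ 43.3, 200.8]), 88.3, 8371)
moving (array([ 532.9, -154.6]), array([ 57.7, 200.2]), 88.3, 7515)
c near (array([ 503.3, -111.8]), array([39.5, 40.3]), 88.2, 1823) c far (array([ 572.4, -113.9]), array([39.7, 40.4]), 88.2, 1806)
handle (array([ 514.9, -331.5]), array([57. , 21.2]), 89.4, 260) [ 0.52569758 -0.30299192  0.05125134]
-0.22 0.1 -0.212 0.1 -0.204 0.1 -0.196 0.1 -0.188 0.129 -0.18 0.131 -0.172 0.131 -0.164 0.131 -0.156 0.131 -0.148 0.131 -0.14 0.132 -0.132 0.16 -0.124 0.161 -0.116 0.16 -0.108 0.16 -0.1 0.16 -0.092 0.133 -0.084 0.131 -0.076 0.13 -0.068 0.13 -0.06 0.13 -0.052 0.13
```

View pics/w1b.png

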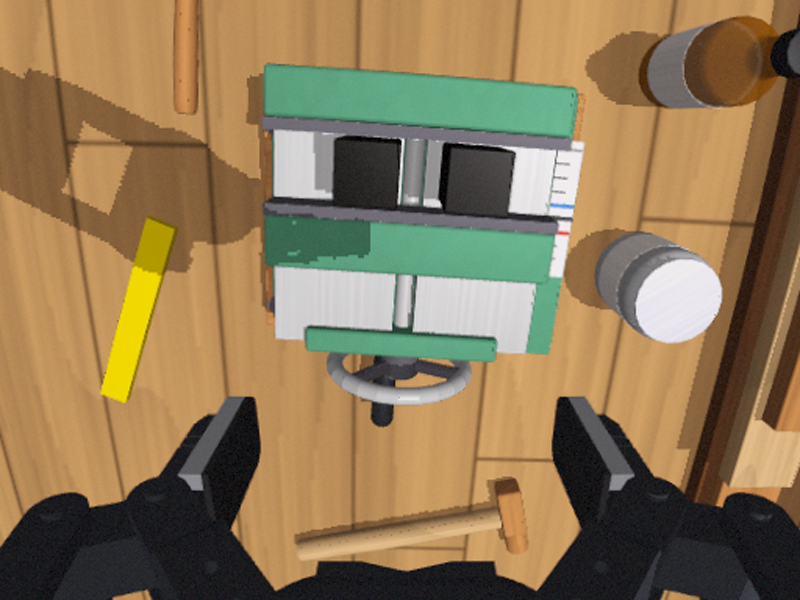

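The picture shows the pointer (555,220) midway between the blue (562,205) and red (563,232) marks. With the handle phase at about 165°, the opening is about 47.3 mm, so 2.54 turns are needed to reach 60. Going to the handle.

```bash
python3 -c "
from h import *
plan((515,-340,150,88.25),(515,-340,21,88.25),mm=46)"
```

```text
[[-29,-3,31,0.7],[-29,-3,31,0.7],[-29,-3,31,0.7],[-29,-2,31,0.7],[-29,-2,31,0.7],[-29,-2,31,0.7],[0,0,43,-0.0],[0,0,43,-0.0]]
[[0,0,43,-0.0]]
```

Call:
step_arm(
  steps=[
    [-29,-3,31,0.7],
    [-29,-3,31,0.7],
    [-29,-3,31,0.7],
    [-29,-2,31,0.7],
    [-29,-2,31,0.7],
    [-29,-2,31,0.7],
    [0,0,0,0],
  ],
  claw=70,
)

```text
time: 3.05
tool_pos: [0.5111, -0.3494, 0.1436]
tool_rot: [0.003, 0.724, 0.69, 0.001]
contact_force: [-0.4, 0.7, 0.1]
gripper_width: 0.699
```

```bash
python3 - <<'E'
from h import *
img,d,P,s=snap('wrist','w2.png'); print(s['tool_pos'],yaw(s))
m=sel(P,(.46,.58),(-.38,-.25),(.02,.14)); print(rect(m),m.min(0),m.max(0))
for y in (-.305,-.32,-.335,-.35):
    t=m[abs(m[:,1]-y)<.003]; 
    if len(t): print(y,t[:,0].min(),t[:,0].max(),t[:,2].max())
plan((515,-340,21,88.25),mm=46)
E
```

```text
[ 0.51105495 -0.34935604  0.14362938] 87.21315133896603
(array([ 520. , -305.1]), array([120. , 110.2]), 0.0, 12435) [ 0.4600054  -0.36024624  0.02030532] [ 0.57999486 -0.25000059  0.13999879]
-0.305 0.5056187882875854 0.526348655349726 0.051090401821867
-0.32 0.5049586108079654 0.525825061203166 0.05081579804377856
-0.335 0.5046664168264067 0.5254064125929506 0.05061094096761656
-0.35 0.5045882565297517 0.524925045920189 0.05069462182467496
[[3,1,42,-0.3],[3,1,42,-0.3],[3,1,42,-0.3]]
```

Call:
step_arm(
  steps=[
    [3,1,42,-0.3],
    [3,1,40,-0.3],
    [3,1,38,-0.3],
    [0,0,0,0],
  ],
)

```text
time: 3.5
tool_pos: [0.5194, -0.3445, 0.0309]
tool_rot: [0.011, 0.72, 0.694, 0.002]
contact_force: [0.1, 0.4, -1.0]
gripper_width: 0.7
```

Call:
step_arm(
  steps=[
    [0,0,0,0],
    [0,0,0,0],
    [0,0,0,0],
    [0,0,0,0],
  ],
  claw=15,
)

```text
time: 3.9
tool_pos: [0.5216, -0.346, 0.0377]
tool_rot: [0.014, 0.72, 0.694, 0.003]
contact_force: [1.4, -2.7, -13.2]
gripper_width: 0.218
```

Call:
step_arm(
  steps=[
    [0,0,0,0],
    [0,0,0,0],
    [0,-5,8,0],
    [0,0,8,0],
    [0,0,0,0],
  ],
  claw=60,
)

```text
time: 4.4
tool_pos: [0.5201, -0.3492, 0.0262]
tool_rot: [0.02, 0.72, 0.694, 0.004]
contact_force: [0.4, 0.5, -0.7]
gripper_width: 0.601
```

```bash
python3 -c "
from h import *
print(state()['tool_pos'],state()['contact_force']); plan((515.5,-340,20,88.25),mm=46)"
```

```text
[ 0.52013306 -0.34920463  0.02620322] [ 0.35176449  0.473746   -0.68642725]
[[9,-5,6,-0.4]]
```

```bash
cat >> h.py <<'E'
def tilt(s=None):
    s=s or state(); q=s['tool_rot']; m=R.from_quat([q[1],q[2],q[3],q[0]]).as_matrix(); return np.degrees(m[:2,2]).round(2)
E
python3 -c "
from h import *
print(tilt(),state()['joint_pos'])"
```

```text
[ 1.85 -1.33] [-0.71152561  0.23733721  1.77463235  0.00389715  1.09002197 -0.67661804]
```

Call:
step_arm(
  steps=[
    [9,-5,6,-0.4],
    [0,0,0,0],
  ],
)

```text
time: 4.6
tool_pos: [0.5152, -0.3396, 0.019]
tool_rot: [0.019, 0.717, 0.696, 0.004]
contact_force: [0.1, 1.0, -0.4]
gripper_width: 0.594
```

```bash
python3 -c "
from h import *
print(tilt(),yaw(),state()['joint_pos'],state()['tool_pos'])"
```

```text
[ 1.83 -1.31] 88.29149805369194 [-0.70475624  0.2282461   1.79958408  0.00376739  1.07468864 -0.67702157] [ 0.51523295 -0.33956031  0.01903649]
```

Call:
step_arm(
  steps=[
    [0,0,0,0],
    [0,0,0,0],
    [0,0,0,0],
    [0,0,0,0],
  ],
  claw=15,
)

```text
time: 5.0
tool_pos: [0.5161, -0.3393, 0.0197]
tool_rot: [0.02, 0.717, 0.697, 0.004]
contact_force: [-0.0, 0.5, -0.3]
gripper_width: 0.232
```

```bash
cat >> h.py <<'E'
def wind(ax,da,n,off=(0,0),r=48,k=1.0):
    """rows turning the handle from its present angle by da deg in n rows; ax=(x,z) mm of axis; off=(dx,dz) TCP minus handle"""
    s=state(); p=np.array(s['tool_pos'])*1000; h=np.array([p[0]-off[0]-ax[0],p[2]-off[1]-ax[1]])
    a=np.arctan2(-h[0],h[1]); print('a',np.degrees(a).round(1)%360,'r',np.hypot(*h).round(1),'y',p[1].round(1),'tilt',tilt(s),'yaw',yaw(s).round(1),'w',s['gripper_width'].__round__(3))
    rows=[]
    for i in range(n):
        a1=a+np.radians(da/n); h1=r*np.array([-np.sin(a1),np.cos(a1)]); d=(h1-h)*k; h=h1;a=a1
        rows.append([0,float(round(d[0],1)),float(round(-d[1],1)),0])
    print(str(rows).replace(' ',''))
E
python3 -c "
from h import *
print(state()['contact_force'],state()['tool_pos'],state()['gripper_width']); wind((527.5,86),80,4,(0,-20.5))"
```

```text
[-0.01967698  0.48102285 -0.31180567] [ 0.51611594 -0.33925883  0.01969308] 0.23172804231175678
a 166.0 r 47.2 y -339.3 tilt [ 1.93 -1.34] yaw 88.3 w 0.232
[[0,16.4,1.9,0],[0,16.0,-4.6,0],[0,13.5,-9.8,0],[0,9.3,-13.8,0]]
```

Call:
step_arm(
  steps=[
    [0,16.4,1.9,0],
    [0,16,-4.6,0],
    [0,13.5,-9.8,0],
    [0,9.3,-13.8,0],
  ],
)

```text
time: 5.4
tool_pos: [0.567, -0.3407, 0.0383]
tool_rot: [0.018, 0.718, 0.696, 0.001]
contact_force: [14.7, -7.0, -15.6]
gripper_width: 0.235
```

```bash
python3 -c "
from h import *
print(state()['contact_force'],state()['tool_pos'],state()['gripper_width']); wind((527.5,86),180,8,(1,-20.3))"
```

```text
[ 14.7050315   -6.97746306 -15.60536362] [ 0.56697192 -0.34072598  0.03827027] 0.2349029878833526
a 234.5 r 47.2 y -340.7 tilt [ 1.54 -1.38] yaw 88.2 w 0.235
[[0,8.3,-16.6,0],[0,0.6,-18.7,0],[0,-6.6,-17.5,0],[0,-12.8,-13.6,0],[0,-17.1,-7.7,0],[0,-18.7,-0.6,0],[0,-17.5,6.6,0],[0,-13.6,12.8,0]]
```

```bash
python3 -c "
from h import *
wind((527.5,86),190,8,(1,-20.3),k=1.13)"
```

```text
a 234.5 r 47.2 y -340.7 tilt [ 1.54 -1.38] yaw 88.2 w 0.235
[[0,9.6,-20.0,0],[0,-0.1,-22.3,0],[0,-9.0,-20.4,0],[0,-16.5,-15.0,0],[0,-21.2,-7.1,0],[0,-22.2,2.0,0],[0,-19.5,10.8,0],[0,-13.5,17.7,0]]
```

Call:
step_arm(
  steps=[
    [0,9.6,-20,0],
    [0,-0.1,-22.3,0],
    [0,-9,-20.4,0],
    [0,-16.5,-15,0],
    [0,-21.2,-7.1,0],
    [0,-22.2,2,0],
    [0,-19.5,10.8,0],
    [0,-13.5,17.7,0],
  ],
)

```text
time: 6.2
tool_pos: [0.4812, -0.3384, 0.0766]
tool_rot: [0.031, 0.719, 0.695, 0.009]
contact_force: [34.0, 4.1, -6.8]
gripper_width: 0.237
```

```bash
python3 -c "
from h import *
print(state()['contact_force'],state()['tool_pos'],state()['gripper_width']); wind((527.5,86),220,8,(1,-20.3),k=1.13)"
```

```text
[34.04660543  4.13521901 -6.81238348] [ 0.4811957  -0.33840901  0.0765748 ] 0.23651305826942412
a 77.1 r 48.5 y -338.4 tilt [ 3.25 -1.8 ] yaw 88.0 w 0.237
[[0,1.0,25.9,0],[0,12.2,22.7,0],[0,21.3,14.5,0],[0,25.6,3.0,0],[0,24.1,-9.2,0],[0,17.2,-19.3,0],[0,6.3,-25.0,0],[0,-5.9,-25.1,0]]
```

Call:
step_arm(
  steps=[
    [0,1,25.9,0],
    [0,12.2,22.7,0],
    [0,21.3,14.5,0],
    [0,25.6,3,0],
    [0,24.1,-9.2,0],
    [0,17.2,-19.3,0],
    [0,6.3,-25,0],
    [0,-5.9,-25.1,0],
  ],
)

```text
time: 7.0
tool_pos: [0.5647, -0.3406, 0.0977]
tool_rot: [0.002, 0.717, 0.697, -0.009]
contact_force: [-12.8, -6.0, -16.3]
gripper_width: 0.233
```

```bash
python3 -c "
from h import *
print(state()['contact_force'],state()['ft_torque']); wind((527.5,86),220,8,(1,-20.3),k=1.1)"
```

```text
[-12.78758334  -6.02141619 -16.25180495] [-1.16679836  2.16754293 -0.16708782]
a 311.4 r 48.3 y -340.6 tilt [-0.59 -0.91] yaw 88.3 w 0.233
[[0,-20.9,-14.1,0],[0,-24.9,-3.2,0],[0,-23.6,8.7,0],[0,-16.9,18.6,0],[0,-6.4,24.3,0],[0,5.5,24.5,0],[0,16.2,19.2,0],[0,23.2,9.5,0]]
```

Call:
step_arm(
  steps=[
    [0,-20.9,-14.1,0],
    [0,-24.9,-3.2,0],
    [0,-23.6,8.7,0],
    [0,-16.9,18.6,0],
    [0,-6.4,24.3,0],
    [0,5.5,24.5,0],
    [0,16.2,19.2,0],
    [0,23.2,9.5,0],
  ],
)

```text
time: 7.8
tool_pos: [0.5346, -0.34, 0.0164]
tool_rot: [0.021, 0.722, 0.692, 0.01]
contact_force: [-10.0, 18.0, 56.2]
gripper_width: 0.232
```

```bash
python3 -c "
from h import *
print(state()['contact_force']); wind((527.5,86),190,8,(1,-20.3),k=1.05)"
```

```text
[-10.0150005   17.95547313  56.19614239]
a 187.1 r 49.7 y -340.0 tilt [ 2.42 -0.94] yaw 87.5 w 0.232
[[0,19.4,-8.5,0],[0,15.2,-14.1,0],[0,8.3,-19.0,0],[0,-0.1,-20.7,0],[0,-8.4,-19.0,0],[0,-15.3,-14.0,0],[0,-19.7,-6.6,0],[0,-20.7,1.9,0]]
```

Call:
step_arm(
  steps=[
    [0,18,-8.5,0],
    [0,15,-14,0],
    [0,8,-18,0],
    [0,0,-19,0],
    [0,-8,-17,0],
    [0,-14,-13,0],
    [0,-14,-5,0],
    [0,0,0,0],
  ],
)

```text
time: 8.6
tool_pos: [0.5415, -0.3402, 0.1123]
tool_rot: [0.026, 0.721, 0.693, 0.01]
contact_force: [-2.7, 0.2, -2.4]
gripper_width: 0.228
```

```bash
python3 -c "
from h import *
print(state()['contact_force']); wind((527.5,86),15,1,(1,-20.3),k=1.0)"
```

```text
[-2.70034873  0.15192023 -2.35170495]
a 344.4 r 48.4 y -340.2 tilt [ 2.94 -1.37] yaw 87.7 w 0.228
[[0,-12.5,-1.4,0]]
```

Call:
step_arm(
  steps=[
    [0,-13,-1.4,0],
    [0,0,0,0],
  ],
)

```text
time: 8.8
tool_pos: [0.5285, -0.3398, 0.1139]
tool_rot: [0.027, 0.721, 0.693, 0.011]
contact_force: [-3.0, 1.2, -0.7]
gripper_width: 0.233
```

Call:
step_arm(
  steps=[
    [0,0,0,0],
    [0,0,0,0],
    [0,0,0,0],
    [0,0,0,0],
    [0,0,-45,0],
    [0,0,-45,0],
    [0,0,0,0],
  ],
  claw=65,
)

```text
time: 9.5
tool_pos: [0.5233, -0.3367, 0.2022]
tool_rot: [0.024, 0.721, 0.693, 0.01]
contact_force: [-0.6, -0.8, -0.1]
gripper_width: 0.65
```

```bash
python3 - <<'E'
from h import *
print(tilt(),state()['tool_pos'],yaw())
img,d,P,s=snap('wrist','w3.png')
m=sel(P,(.46,.58),(-.358,-.315),(.10,.17)); print('handle',rect(m),m[:,2].max())
plan((505,-120,260,-1.75),mm=46)
E
```

```text
[ 2.74 -1.13] [ 0.52331223 -0.33673138  0.2022285 ] 87.70898884878999
handle (array([ 526.5, -336.5]), array([43.5, 21.5]), 87.0, 1863) 0.14570492911665855
[[20,-2,-6,8.1],[19,-5,-6,8.1],[18,-8,-6,8.1],[17,-10,-6,8.1],[15,-12,-6,8.1],[13,-15,-6,8.1],[11,-16,-6,8.1],[9,-18,-6,8.1]]
[[6,-19,-6,8.1],[3,-19,-6,8.1],[1,-20,-6,8.1]]
```

Call:
step_arm(
  steps=[
    [20,-2,-6,8.1],
    [19,-5,-6,8.1],
    [18,-8,-6,8.1],
    [17,-10,-6,8.1],
    [15,-12,-6,8.1],
    [13,-15,-6,8.1],
    [11,-16,-6,8.1],
    [9,-18,-6,8.1],
  ],
)

```text
time: 10.35
tool_pos: [0.5065, -0.1714, 0.2318]
tool_rot: [0.006, 0.985, 0.174, 0.013]
contact_force: [1.3, 0.6, -0.8]
gripper_width: 0.652
```

Call:
step_arm(
  steps=[
    [6,-19,-6,8.1],
    [3,-19,-6,8.1],
    [1,-20,-6,8.1],
    [0,0,0,0],
  ],
)

```text
time: 10.75
tool_pos: [0.5022, -0.1071, 0.2438]
tool_rot: [0.001, 0.999, -0.045, 0.01]
contact_force: [0.3, -0.2, 1.1]
gripper_width: 0.651
```

```bash
cat > vb.py <<'E'
from h import *
V=np.array([533,-152.5]);th=np.radians(-1.75)
def tov(P): 
    d=P[...,:2]*1000-V; c,s=np.cos(th),np.sin(th); return np.stack([d[...,0]*c+d[...,1]*s,-d[...,0]*s+d[...,1]*c],-1)
def tow(x,y): c,s=np.cos(th),np.sin(th); return V+np.array([x*c-y*s,x*s+y*c])
E
python3 - <<'E'
from vb import *
print(state()['time'],tilt(),state()['tool_pos'],yaw())
img,d,P,s=snap('wrist','w4.png'); cv2.imwrite('pics/w4b.png',cv2.resize(img[...,::-1],(800,600),interpolation=cv2.INTER_CUBIC))
print('fixed',rect(sel(P,(.4,.68),(-.095,-.02),(.126,.138))))
print('moving',rect(sel(P,(.4,.68),(-.21,-.13),(.127,.138))))
b=sel(P,(.45,.62),(-.16,-.07),(.152,.17)); 
for lo,hi in((.46,.54),(.54,.62)):
    q=b[(b[:,0]>lo)&(b[:,0]<hi)]
    if len(q): print(rect(q),q[:,2].max())
img,d,P,s=snap('top','t1.png')
print('moving top',rect(sel(P,(.58,.68),(-.21,-.13),(.127,.138))))
for l in ('fresh1','charred1'):
  for b in boxes_of('top',l): x,y,w,h=b['box']; print(l,round(b['p'],2),P[int(y+h/2),int(x+w/2)].round(3))
E
```

```text
10.75 [ 1.14 -0.15] [ 0.50218833 -0.1070527   0.24381387] -5.145791414244249
fixed (array([534.9, -73. ]), array([ 44.1, 200.4]), 88.5, 12465)
moving (array([ 531.9, -163.3]), array([ 66. , 200.7]), 88.2, 14179)
(array([ 503.9, -111.9]), array([40.2, 40.4]), 88.5, 2994) 0.16266886022195964
(array([ 572.4, -114.1]), array([40.4, 40. ]), 88.1, 3684) 0.1629551176617153
moving top (array([ 613. , -175.2]), array([43.2, 41.2]), 88.0, 170)
fresh1 0.74 [ 0.487 -0.131  0.563]
fresh1 0.62 [0.444 0.064 0.065]
fresh1 0.6 [0.44  0.155 0.059]
charred1 0.71 [ 0.524 -0.296  0.147]
```

View pics/w4b.png

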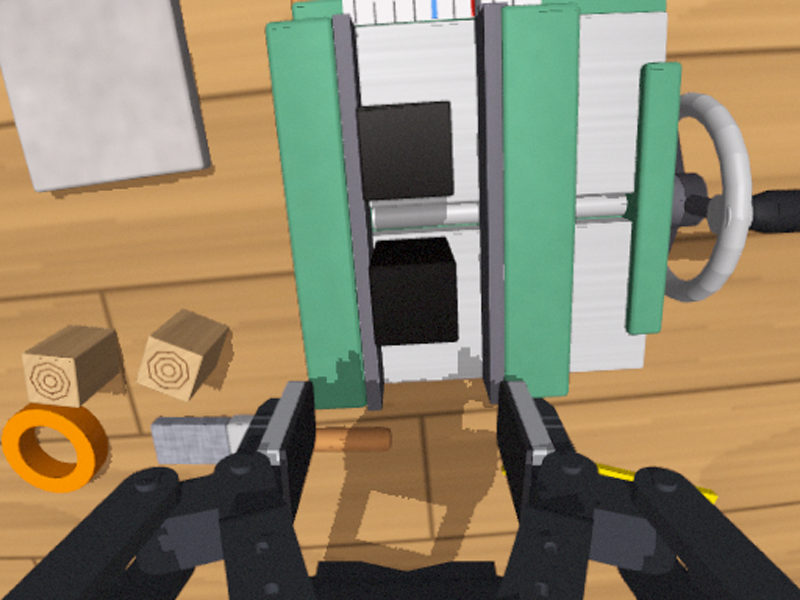

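```bash
python3 -c "
from vb import *
plan((503.9,-112.3,135,-1.75),mm=32)"
```

```text
[[1,1,27,-0.9],[1,1,27,-0.9],[1,1,27,-0.9],[1,1,27,-0.9]]
```

Call:
step_arm(
  steps=[
    [1,1,27,-0.9],
    [1,1,27,-0.9],
    [1,1,27,-0.9],
    [1,1,20,-0.9],
    [0,0,0,0],
  ],
)

```text
time: 11.45
tool_pos: [0.5078, -0.1188, 0.1382]
tool_rot: [0.002, 1.0, -0.012, 0.009]
contact_force: [-0.4, 0.2, -0.6]
gripper_width: 0.649
```

```bash
python3 -c "
from vb import *
print(tilt(),state()['tool_pos'],yaw(),state()['contact_force'])
plan((503.9,-112.3,136,-1.75),mm=32)"
```

```text
[ 1.08 -0.26] [ 0.50784111 -0.11881418  0.13817668] -1.4046018815838033 [-0.4380879   0.17627196 -0.64144713]
[[-4,-6,2,0.3]]
```

Call:
step_arm(
  steps=[
    [-4,-6,2,-0.3],
    [0,0,0,0],
  ],
)

```text
time: 11.65
tool_pos: [0.5038, -0.1134, 0.1363]
tool_rot: [0.002, 1.0, -0.01, 0.009]
contact_force: [-0.1, -0.3, 0.2]
gripper_width: 0.648
```

Call:
step_arm(
  steps=[
    [0,0,0,0],
    [0,0,0,0],
    [0,0,0,0],
    [0,0,0,0],
  ],
  claw=30,
)

```text
time: 12.05
tool_pos: [0.5059, -0.1141, 0.1407]
tool_rot: [0.003, 1.0, -0.01, 0.013]
contact_force: [-0.0, -0.3, -0.6]
gripper_width: 0.455
```

Call:
step_arm(
  steps=[
    [0,0,-15,0],
    [0,0,-30,0],
    [0,0,-35,0],
    [0,0,-30,0],
    [0,0,0,0],
  ],
)

```text
time: 12.55
tool_pos: [0.5024, -0.113, 0.2575]
tool_rot: [0.003, 1.0, -0.01, 0.012]
contact_force: [0.9, 0.8, -0.0]
gripper_width: 0.452
```

```bash
python3 -c "
from vb import *
print(tilt(),state()['tool_pos'],yaw())
plan((607,302,200,-11),(607,305,48,-11),mm=46)"
```

```text
[ 1.39 -0.39] [ 0.50239455 -0.11297245  0.25751933] -1.1045664287056287
[[10,-42,6,1.0],[9,-42,6,1.0],[8,-42,6,1.0],[7,-42,6,1.0],[7,-42,6,1.0],[6,-42,6,1.0],[5,-42,6,1.0],[5,-43,6,1.0]]
[[4,-43,6,1.0],[3,-43,6,1.0],[0,-1,38,-0.0],[0,-1,38,-0.0],[0,-1,38,-0.0],[0,-1,38,-0.0]]
```

Call:
step_arm(
  steps=[
    [10,-35,6,1],
    [9,-42,6,1],
    [8,-42,6,1],
    [7,-42,6,1],
    [7,-42,6,1],
    [6,-42,6,1],
    [5,-42,6,1],
    [5,-43,6,1],
  ],
)

```text
time: 13.35
tool_pos: [0.5922, 0.217, 0.2103]
tool_rot: [0.004, 0.996, -0.087, 0.016]
contact_force: [0.3, -1.1, -0.1]
gripper_width: 0.453
```

Call:
step_arm(
  steps=[
    [4,-43,6,1],
    [3,-35,6,1],
    [0,0,0,0],
  ],
)

```text
time: 13.65
tool_pos: [0.6125, 0.3001, 0.194]
tool_rot: [0.005, 0.995, -0.103, 0.014]
contact_force: [0.5, -0.8, -0.1]
gripper_width: 0.451
```

```bash
python3 - <<'E'
from vb import *
s=state();print(tilt(),s['tool_pos'],yaw(),s['gripper_width'])
img,d,P,s=snap('wrist','w5.png')
print('tray',rect(sel(P,(.53,.75),(.2,.4),(.018,.03)))); np.save('w5.npy',P)
img,d,P,s=snap('side','s5.png')
print('tray',rect(sel(P,(.53,.75),(.2,.38),(.018,.03))))
plan((607,305,60,-11),mm=40)
E
```

```text
[ 1.49 -0.68] [0.61250232 0.30010736 0.19400155] -11.810751388809857 0.45087560310185265
tray (array([620.3, 316.7]), array([138.4, 194. ]), 79.7, 2382)
tray (array([639.1, 299.4]), array([112. , 152.8]), 80.3, 310)
[[-2,-2,34,-0.2],[-2,-2,34,-0.2],[-2,-2,34,-0.2],[-2,-2,34,-0.2]]
```

Call:
step_arm(
  steps=[
    [-2,-2,34,-0.2],
    [-2,-2,34,0],
    [-2,-2,34,0],
    [-2,-2,26,0],
    [0,0,8,0],
    [0,0,0,0],
  ],
)

```text
time: 14.35
tool_pos: [0.613, 0.2981, 0.0601]
tool_rot: [0.005, 0.994, -0.106, 0.018]
contact_force: [-0.6, 0.1, -0.6]
gripper_width: 0.455
```

```bash
python3 -c "
from vb import *
s=state();print(tilt(),s['tool_pos'],yaw(),s['contact_force'])
plan((606.5,304.7,46,-11),mm=40)"
```

```text
[ 1.94 -0.77] [0.61296743 0.2980894  0.06014782] -12.116976551447882 [-0.59851715  0.11989017 -0.59260566]
[[-8,-5,14,-1.1]]
```

Call:
step_arm(
  steps=[
    [-8,-5,6,-1.1],
    [0,0,6,0],
    [0,0,3,0],
    [0,0,0,0],
  ],
)

```text
time: 14.75
tool_pos: [0.6094, 0.3049, 0.0497]
tool_rot: [0.003, 0.995, -0.096, 0.021]
contact_force: [0.6, 0.6, -0.7]
gripper_width: 0.453
```

Call:
step_arm(
  steps=[
    [-2,0,4,0],
    [0,0,3,0],
    [0,0,0,0],
  ],
)

```text
time: 15.05
tool_pos: [0.6087, 0.3057, 0.0439]
tool_rot: [0.003, 0.995, -0.096, 0.023]
contact_force: [0.2, -0.2, -1.0]
gripper_width: 0.449
```

Call:
step_arm(
  steps=[
    [-1,0,2,0],
    [0,0,2,0],
    [0,0,0,0],
  ],
)

```text
time: 15.35
tool_pos: [0.6092, 0.3062, 0.043]
tool_rot: [0.003, 0.995, -0.096, 0.024]
contact_force: [-0.3, -0.6, -0.7]
gripper_width: 0.454
```

Call:
step_arm(
  steps=[
    [0,0,0,0],
    [0,0,0,0],
    [0,0,0,0],
    [0,0,-30,0],
    [0,0,-45,0],
    [0,0,-45,0],
    [0,0,-30,0],
    [0,0,0,0],
  ],
  claw=65,
)

```text
time: 16.15
tool_pos: [0.6004, 0.307, 0.1938]
tool_rot: [0.004, 0.995, -0.096, 0.021]
contact_force: [0.8, -0.3, 0.5]
gripper_width: 0.648
```

```bash
python3 - <<'E'
from vb import *
s=state();print(tilt(),s['tool_pos'],yaw(),s['contact_force'])
img,d,P,s=snap('wrist'); b=sel(P,(.55,.68),(.25,.36),(.055,.08)); print(rect(b),b[:,2].max())
plan((571,-112,230,-1.75),mm=47)
E
```

```text
[ 2.31 -0.69] [0.60044637 0.3069902  0.1938134 ] -10.985289620234386 [ 0.83856022 -0.3247457   0.49491955]
(array([610. , 305.4]), array([40.1, 40. ]), 79.0, 2197) 0.06630579452906465
[[6,46,-4,-1.0],[5,46,-4,-1.0],[4,46,-4,-1.0],[3,47,-4,-1.0],[2,47,-4,-1.0],[2,47,-4,-1.0],[1,47,-4,-1.0],[0,47,-4,-1.0]]
[[-1,47,-4,-1.0]]
```

Call:
step_arm(
  steps=[
    [6,46,-4,-1],
    [5,46,-4,-1],
    [4,46,-4,-1],
    [3,47,-4,-1],
    [2,47,-4,-1],
    [2,47,-4,-1],
    [1,47,-4,-1],
    [0,47,-4,-1],
  ],
)

```text
time: 17.0
tool_pos: [0.5656, -0.0736, 0.2077]
tool_rot: [0.006, 1.0, -0.018, 0.005]
contact_force: [0.4, -0.4, 0.7]
gripper_width: 0.652
```

Call:
step_arm(
  steps=[
    [-1,40,-4,-1],
    [0,25,0,0],
    [0,0,0,0],
  ],
)

```text
time: 17.3
tool_pos: [0.5585, -0.1458, 0.2053]
tool_rot: [0.005, 1.0, -0.012, 0.001]
contact_force: [-0.0, 0.7, 0.3]
gripper_width: 0.654
```

```bash
python3 - <<'E'
from vb import *
s=state();print(tilt(),s['tool_pos'],yaw(),s['contact_force'])
img,d,P,s=snap('wrist','w6.png'); b=sel(P,(.46,.66),(-.16,-.07),(.152,.17)); print(rect(b),b[:,2].max())
plan((572.2,-114,160,-1.75),mm=35)
E
```

```text
[ 0.06 -0.59] [ 0.55850246 -0.14584544  0.2053378 ] -1.4001001381143512 [-0.01294049  0.7181473   0.26306115]
(array([ 572.5, -114. ]), array([40.3, 40.5]), 88.2, 4383) 0.16217549084207386
[[7,-15,22,0.2],[6,-15,22,0.2]]
```

Call:
step_arm(
  steps=[
    [7,-16,20,0.2],
    [6,-16,15,0.2],
    [0,0,0,0],
  ],
)

```text
time: 17.65
tool_pos: [0.571, -0.1095, 0.1647]
tool_rot: [0.003, 1.0, -0.015, -0.002]
contact_force: [0.0, -0.3, -0.9]
gripper_width: 0.647
```

```bash
python3 - <<'E'
from vb import *
s=state();print(tilt(),s['tool_pos'],yaw())
plan((572.2,-113.5,134,-1.75),mm=25)
E
```

```text
[-0.26 -0.36] [ 0.57097301 -0.10954723  0.16473458] -1.733052709188552
[[1,2,15,0.0],[1,2,15,0.0]]
```

Call:
step_arm(
  steps=[
    [1,2,15,0],
    [1,2,14,0],
    [0,0,0,0],
  ],
)

```text
time: 17.95
tool_pos: [0.572, -0.1123, 0.1324]
tool_rot: [0.003, 1.0, -0.013, -0.003]
contact_force: [-0.6, -0.6, -0.8]
gripper_width: 0.65
```

Call:
step_arm(
  steps=[
    [0,0,0,0],
    [0,0,0,0],
    [0,0,0,0],
    [0,0,0,0],
  ],
  claw=30,
)

```text
time: 18.35
tool_pos: [0.5725, -0.1136, 0.1337]
tool_rot: [0.003, 1.0, -0.014, -0.002]
contact_force: [-0.2, -0.2, -0.7]
gripper_width: 0.461
```

Call:
step_arm(
  steps=[
    [0,0,-15,0],
    [0,0,-30,0],
    [0,0,-35,0],
    [0,0,-20,0],
    [0,0,0,0],
  ],
)

```text
time: 18.85
tool_pos: [0.5729, -0.1131, 0.2413]
tool_rot: [0.004, 1.0, -0.014, -0.002]
contact_force: [-0.1, -1.0, -0.2]
gripper_width: 0.459
```

```bash
python3 - <<'E'
from vb import *
s=state();print(tilt(),s['tool_pos'],yaw())
plan((672.5,290,200,-10),mm=44)
E
```

```text
[-0.21 -0.41] [ 0.5728569  -0.11306696  0.24133865] -1.6332246453125892
[[9,-41,4,0.8],[8,-41,4,0.8],[8,-41,4,0.8],[7,-41,4,0.8],[6,-41,4,0.8],[6,-41,4,0.8],[5,-41,4,0.8],[5,-41,4,0.8]]
[[4,-41,4,0.8],[3,-41,4,0.8]]
```

Call:
step_arm(
  steps=[
    [9,-36,4,0.8],
    [8,-41,4,0.8],
    [8,-41,4,0.8],
    [7,-41,4,0.8],
    [6,-41,4,0.8],
    [6,-41,4,0.8],
    [5,-41,4,0.8],
    [5,-41,4,0.8],
  ],
)

```text
time: 19.65
tool_pos: [0.6551, 0.2098, 0.2045]
tool_rot: [0.006, 0.997, -0.077, -0.001]
contact_force: [0.3, -0.0, -0.2]
gripper_width: 0.458
```

Call:
step_arm(
  steps=[
    [4,-41,4,0.8],
    [3,-30,4,0.8],
    [0,0,0,0],
  ],
)

```text
time: 19.95
tool_pos: [0.6719, 0.2863, 0.1908]
tool_rot: [0.006, 0.996, -0.089, -0.003]
contact_force: [-0.3, 0.1, -1.1]
gripper_width: 0.458
```

```bash
python3 - <<'E'
from vb import *
s=state();print(tilt(),s['tool_pos'],yaw())
plan((672.5,293.3,55,-10),mm=35)
E
```

```text
[-0.39 -0.64] [0.67186094 0.28631944 0.1907515 ] -10.24361771250555
[[0,-2,34,-0.1],[0,-2,34,-0.1],[0,-2,34,-0.1],[0,-2,34,-0.1]]
```

Call:
step_arm(
  steps=[
    [0,-2,34,0],
    [0,-2,34,0],
    [0,-2,34,0],
    [0,-2,28,0],
    [0,0,8,0],
    [0,0,0,0],
  ],
)

```text
time: 20.55
tool_pos: [0.6716, 0.2901, 0.0474]
tool_rot: [0.007, 0.996, -0.089, -0.003]
contact_force: [-0.3, -0.7, -0.9]
gripper_width: 0.457
```

```bash
python3 - <<'E'
from vb import *
s=state();print(tilt(),s['tool_pos'],yaw())
plan((672.5,293.3,39,-10),mm=12)
E
```

```text
[-0.45 -0.79] [0.67160535 0.29008533 0.0473982 ] -10.187442773824031
[[0,-3,8,-0.2]]
```

Call:
step_arm(
  steps=[
    [0,-2,6,0],
    [0,0,4,0],
    [0,0,0,0],
  ],
)

```text
time: 20.85
tool_pos: [0.6742, 0.2917, 0.041]
tool_rot: [0.006, 0.996, -0.089, -0.001]
contact_force: [0.7, -0.5, -0.5]
gripper_width: 0.456
```

Call:
step_arm(
  steps=[
    [0,0,0,0],
    [0,0,0,0],
    [0,0,0,0],
    [0,0,-30,0],
    [0,0,-45,0],
    [0,0,-45,0],
    [0,0,-20,0],
    [0,0,0,0],
  ],
  claw=65,
)

```text
time: 21.65
tool_pos: [0.6756, 0.294, 0.19]
tool_rot: [0.005, 0.996, -0.089, 0.002]
contact_force: [0.4, -0.5, -0.1]
gripper_width: 0.651
```

```bash
python3 - <<'E'
from vb import *
s=state();print(s['time'],tilt(),s['tool_pos'],yaw())
img,d,P,s=snap('wrist'); b=sel(P,(.55,.72),(.24,.36),(.055,.075)); print(rect(b),b[:,2].max())
plan((425,155,170,-11),mm=46)
E
```

```text
21.65 [ 0.12 -0.63] [0.67562233 0.29399172 0.19004644] -10.216021118728353
(array([642.7, 297.8]), array([ 41.1, 109.6]), 77.1, 4109) 0.06638807729353319
[[-32,26,3,0.1],[-32,26,3,0.1],[-32,26,3,0.1],[-32,26,3,0.1],[-31,26,3,0.1],[-31,26,3,0.1],[-31,26,3,0.1]]
```

Call:
step_arm(
  steps=[
    [-32,26,3,0.1],
    [-32,26,3,0.1],
    [-32,26,3,0.1],
    [-32,26,3,0.1],
    [-31,26,3,0.1],
    [-31,26,3,0.1],
    [-20,18,3,0],
    [0,0,0,0],
  ],
)

```text
time: 22.5
tool_pos: [0.4194, 0.1542, 0.1473]
tool_rot: [0.011, 0.995, -0.094, -0.013]
contact_force: [0.3, 0.2, 0.2]
gripper_width: 0.649
```

```bash
cat > fr.py <<'E'
from vb import *
s=state();print(s['time'],tilt(),s['tool_pos'],yaw())
def find():
  for n in ('wrist','top','side'):
    img,d,P,s=snap(n,'f_%s.png'%n)
    for l in ['fresh1']+(['charred1'] if n!='wrist' else []):
      for b in boxes_of(n,l):
        x,y,w,h=b['box']; ok=P[int(max(y,0)):int(y+h),int(max(x,0)):int(x+w)].reshape(-1,3)
        z=ok[:,2]; 
        for zz,base in((.062,0),(.162,100),(.066,4)):
            t=ok[abs(z-zz)<.006]
            if len(t)>40: print(n,l,round(b['p'],2),'base',base,*rect(t))
find()
E
python3 fr.py
```

```text
22.5 [-1.61 -1.08] [0.41937897 0.15420665 0.14731785] -10.814120448975695
wrist fresh1 0.74 base 0 [436.  156.4] [40.1 39.8] 79.2 2991
wrist fresh1 0.74 base 4 [436.3 156.2] [39.2 38.8] 78.7 1778
wrist fresh1 0.73 base 0 [437.4  65.8] [40.9 40.2] 61.7 3115
wrist fresh1 0.73 base 4 [437.7  66. ] [40.3 39.5] 62.0 2069
top fresh1 0.72 base 0 [439.9  65.2] [38.7 38.8] 62.5 157
top fresh1 0.72 base 4 [439.5  64.4] [36.9 38.7] 62.5 97
top charred1 0.62 base 0 [611.2 303.7] [40.8 39.4] 80.5 153
top charred1 0.62 base 4 [611.3 304.2] [39.9 39.4] 80.5 143
top charred1 0.51 base 0 [677.1 288.5] [40.2 40.7] 81.4 146
top charred1 0.51 base 4 [677.2 288.7] [40.2 40.5] 80.7 145
side fresh1 0.63 base 0 [435.7  95.4] [97.6 39.7] 82.5 166
side fresh1 0.63 base 4 [423.4  93.9] [37.1 97.3] 16.2 133
side fresh1 0.6 base 0 [435.  157.7] [40.6 41.2] 80.9 237
side fresh1 0.6 base 4 [434.6 157.6] [39.2 40.7] 78.0 152
side charred1 0.78 base 0 [654.7 295.9] [41.8 87.2] 76.4 306
side charred1 0.78 base 4 [654.7 295.8] [41.7 87.3] 76.2 298
```

```bash
python3 -c "
from vb import *
plan((436,156.3,80,-11),(436,156.3,36,-11),mm=35)"
```

```text
[[4,-1,24,0.1],[4,-1,24,0.1],[4,-1,24,0.1],[0,0,22,-0.0],[0,0,22,-0.0]]
```

```bash
python3 - <<'E'
t=open('h.py').read()
old=t[t.index("            # tool x="):t.index("        p=t;y=y+dy")]
new='''            m=R.from_euler('z',dy*i/n+y-y0,degrees=True).as_matrix()@M; v=k*(m.T@d)
            rows.append([round(v[0]),round(v[1]),round(v[2]),float(round(-dy/n,1))])
'''
t=t.replace(old,new).replace("y=yaw(s); rows=[]","y=y0=yaw(s); rows=[]; q=s['tool_rot']; M=R.from_quat([q[1],q[2],q[3],q[0]]).as_matrix()")
open('h.py','w').write(t)
E
python3 -c "
from vb import *
plan((436,156.3,80,-11),(436,156.3,36,-11),mm=35)"
```

```text
[[4,-1,24,0.1],[4,-1,24,0.1],[4,-1,24,0.1],[0,0,22,-0.0],[0,0,22,-0.0]]
```

Call:
step_arm(
  steps=[
    [5,-1,24,0.1],
    [5,-1,24,0.1],
    [6,-1,22,0.1],
    [0,0,0,0],
  ],
)

```text
time: 23.3
tool_pos: [0.4431, 0.1561, 0.0811]
tool_rot: [0.009, 0.995, -0.096, -0.008]
contact_force: [0.2, 0.4, 0.3]
gripper_width: 0.652
```

```bash
python3 -c "
from vb import *
s=state();print(tilt(),s['tool_pos'],yaw())
plan((436,156.3,36,-11),mm=22)"
```

```text
[-1.   -0.94] [0.44313786 0.15605447 0.08110812] -10.975751244915942
[[-2,0,15,0.0],[-2,0,15,0.0],[-2,0,15,0.0]]
```

Call:
step_arm(
  steps=[
    [-3,0,15,0],
    [-2,0,15,0],
    [-2,0,12,0],
    [0,0,0,0],
  ],
)

```text
time: 23.7
tool_pos: [0.4369, 0.1577, 0.0391]
tool_rot: [0.008, 0.995, -0.095, -0.006]
contact_force: [-0.9, -0.7, -0.1]
gripper_width: 0.65
```

Call:
step_arm(
  steps=[
    [0,0,0,0],
    [0,0,0,0],
    [0,0,0,0],
    [0,0,0,0],
  ],
  claw=30,
)

```text
time: 24.1
tool_pos: [0.4385, 0.1581, 0.0415]
tool_rot: [0.008, 0.995, -0.095, -0.004]
contact_force: [0.2, -0.4, -0.7]
gripper_width: 0.455
```

Call:
step_arm(
  steps=[
    [0,0,-15,0],
    [0,0,-40,0],
    [0,0,-45,0],
    [0,0,-45,0],
    [0,0,-40,0],
    [0,0,0,0],
  ],
)

```text
time: 24.7
tool_pos: [0.4389, 0.1606, 0.2326]
tool_rot: [0.008, 0.995, -0.095, -0.006]
contact_force: [-0.3, 0.3, -0.8]
gripper_width: 0.456
```

```bash
python3 -c "
from vb import *
s=state();print(tilt(),s['tool_pos'],yaw())
print(tow(40,34),tow(-40,34)); t=tow(40,34); plan((t[0],t[1],215,-1.75),mm=44)"
```

```text
[-0.77 -0.87] [0.43892068 0.16055786 0.23262076] -10.946430767296274
[ 574.01965308 -119.73739844] [ 494.05696582 -117.29431738]
[[23,31,3,-1.1],[23,32,3,-1.1],[22,32,3,-1.1],[21,32,3,-1.1],[21,33,3,-1.1],[20,33,3,-1.1],[19,34,3,-1.1],[19,34,3,-1.1]]
```

```bash
python3 -c "
from vb import *
print(tow(30,34),tow(-30,34)); t=tow(30,34); plan((t[0],t[1],215,-1.75),mm=44)"
```

```text
[ 564.02431717 -119.43201331] [ 504.05230172 -117.59970252]
[[25,36,3,-1.3],[24,36,3,-1.3],[23,37,3,-1.3],[23,37,3,-1.3],[22,38,3,-1.3],[21,38,3,-1.3],[20,39,3,-1.3]]
```

Call:
step_arm(
  steps=[
    [20,30,0,-1.3],
    [24,36,0,-1.3],
    [23,37,0,-1.3],
    [23,37,0,-1.3],
    [22,38,2,-1.3],
    [21,38,2,-1.3],
    [14,27,2,-1.3],
    [0,0,0,0],
  ],
)

```text
time: 25.5
tool_pos: [0.5591, -0.107, 0.2263]
tool_rot: [0.006, 1.0, -0.01, -0.006]
contact_force: [-0.7, 0.2, -1.9]
gripper_width: 0.453
```

```bash
python3 -c "
from vb import *
s=state();print(tilt(),s['tool_pos'],yaw())
t=tow(30,34); plan((t[0],t[1],185,-1.75),mm=20)"
```

```text
[-0.64 -0.72] [ 0.55907879 -0.10698387  0.22634145] -1.190070128464093
[[2,4,14,0.2],[2,4,14,0.2],[2,4,14,0.2]]
```

Call:
step_arm(
  steps=[
    [2,4,14,0.2],
    [2,4,14,0.2],
    [2,4,14,0.2],
    [0,0,0,0],
  ],
)

```text
time: 25.9
tool_pos: [0.5624, -0.1182, 0.1777]
tool_rot: [0.005, 1.0, -0.016, -0.008]
contact_force: [-0.9, 0.4, -1.7]
gripper_width: 0.458
```

```bash
python3 -c "
from vb import *
s=state();print(tilt(),s['tool_pos'],yaw())
t=tow(30,34); plan((t[0],t[1],143,-1.75),mm=14)"
```

```text
[-0.92 -0.57] [ 0.56242896 -0.11816731  0.17766655] -1.7951147871977953
[[1,0,12,-0.0],[1,0,12,-0.0],[1,0,12,-0.0]]
```

Call:
step_arm(
  steps=[
    [1,0,12,0],
    [1,0,12,0],
    [1,0,9,0],
    [0,0,2,0],
    [0,0,0,0],
  ],
)

```text
time: 26.4
tool_pos: [0.5647, -0.1167, 0.1396]
tool_rot: [0.005, 1.0, -0.014, -0.008]
contact_force: [0.1, -1.3, 3.1]
gripper_width: 0.458
```

Call:
step_arm(
  steps=[
    [0,0,0,0],
    [0,0,0,0],
    [0,0,0,0],
    [0,0,-30,0],
    [0,0,-40,0],
    [0,0,-20,0],
    [0,0,0,0],
  ],
  claw=62,
)

```text
time: 27.1
tool_pos: [0.5666, -0.116, 0.2336]
tool_rot: [0.005, 1.0, -0.014, -0.007]
contact_force: [-0.6, -0.2, 0.2]
gripper_width: 0.622
```

```bash
python3 - <<'E'
from vb import *
s=state();print(s['time'],tilt(),s['tool_pos'],yaw())
img,d,P,s=snap('wrist'); b=sel(P,(.46,.66),(-.16,-.07),(.152,.17)); r=rect(b); print(r,b[:,2].max(),tov(r[0]/1000))
plan((437,66,215,-20),(437,66,130,-28.3),mm=44)
E
```

```text
27.1 [-0.84 -0.58] [ 0.56658058 -0.11595177  0.23362655] -1.6571567029063732
(array([ 563.5, -117.7]), array([40.1, 40.4]), 88.4, 3217) 0.1622382512217896 [29.42303426 35.71519361]
[[-22,-30,3,3.1],[-24,-28,3,3.1],[-25,-27,3,3.1],[-27,-26,3,3.1],[-28,-24,3,3.1],[-29,-23,3,3.1],[1,0,42,4.2],[1,0,42,4.2]]
```

Block 1 stands at vise (29, 36), square. On to the second fresh block.

Call:
step_arm(
  steps=[
    [-22,-30,3,3.1],
    [-24,-28,3,3.1],
    [-25,-27,3,3.1],
    [-27,-26,3,3.1],
    [-28,-24,3,4],
    [-29,-23,3,5],
    [0,0,30,5],
    [0,0,0,0],
  ],
)

```text
time: 27.95
tool_pos: [0.4283, 0.0729, 0.1692]
tool_rot: [0.008, 0.967, -0.252, -0.015]
contact_force: [-0.3, -0.3, -1.2]
gripper_width: 0.62
```

```bash
python3 - <<'E'
from vb import *
s=state();print(s['time'],tilt(),s['tool_pos'],yaw())
img,d,P,s=snap('wrist','w8.png'); b=sel(P,(.36,.5),(0,.2),(.054,.072)); r=rect(b); print(r,b[:,2].max())
x,y=r[0]; plan((x,y,80,-28.3),(x,y,36,-28.3),mm=35)
E
```

```text
27.95 [-1.91 -0.4 ] [0.428275   0.07286421 0.16919311] -29.255450459704974
(array([437.5,  65.7]), array([39.5, 40.3]), 62.0, 2557) 0.062467297164803176
[[4,0,31,-0.3],[4,0,31,-0.3],[4,0,31,-0.3],[0,0,22,-0.0],[0,0,22,-0.0]]
```

Call:
step_arm(
  steps=[
    [4,0.5,28,0.3],
    [4,0.5,30,0.3],
    [4,0.5,28,0.3],
    [0,0,0,0],
  ],
)

```text
time: 28.4
tool_pos: [0.4419, 0.063, 0.0878]
tool_rot: [0.006, 0.966, -0.258, -0.01]
contact_force: [-0.5, 0.6, -0.5]
gripper_width: 0.62
```

```bash
python3 - <<'E'
from vb import *
s=state();print(s['time'],tilt(),s['tool_pos'],yaw())
plan((437.5,65.7,36,-28),mm=17)
E
```

```text
28.4 [-1.28 -0.39] [0.44187873 0.06298362 0.08775642] -29.869275412230866
[[-1,0,13,-0.5],[-1,0,13,-0.5],[-1,0,13,-0.5],[-1,0,13,-0.5]]
```

Call:
step_arm(
  steps=[
    [-1,0,13,-0.5],
    [-1,0,13,-0.5],
    [-1,0,13,-0.5],
    [-1,0,11,-0.4],
    [0,0,0,0],
  ],
)

```text
time: 28.9
tool_pos: [0.441, 0.0639, 0.039]
tool_rot: [0.005, 0.971, -0.24, -0.007]
contact_force: [-0.6, 0.1, -0.3]
gripper_width: 0.619
```

Call:
step_arm(
  steps=[
    [0,0,0,0],
    [0,0,0,0],
    [0,0,0,0],
    [0,0,0,0],
  ],
  claw=30,
)

```text
time: 29.3
tool_pos: [0.4422, 0.0641, 0.0403]
tool_rot: [0.005, 0.971, -0.239, -0.005]
contact_force: [0.2, -0.2, -1.6]
gripper_width: 0.455
```

Call:
step_arm(
  steps=[
    [0,0,-15,0],
    [0,0,-40,0],
    [0,0,-45,0],
    [0,0,-45,0],
    [0,0,-40,0],
    [0,0,0,0],
  ],
)

```text
time: 29.9
tool_pos: [0.4424, 0.0655, 0.2305]
tool_rot: [0.005, 0.971, -0.239, -0.008]
contact_force: [0.4, 0.4, 0.6]
gripper_width: 0.456
```

```bash
python3 -c "
from vb import *
s=state();print(tilt(),s['tool_pos'],yaw())
t=tow(-30,35); plan((t[0],t[1],215,-1.75),mm=35)"
```

```text
[-1.03 -0.38] [0.44240128 0.0654887  0.23046902] -27.70283962661106
[[23,22,3,-4.3],[22,24,3,-4.3],[20,25,3,-4.3],[18,27,3,-4.3],[16,28,3,-4.3],[13,29,3,-4.3]]
```

Call:
step_arm(
  steps=[
    [20,18,0,-4.3],
    [22,24,0,-4.3],
    [20,25,0,-4.3],
    [18,27,0,-4.3],
    [16,28,2,-4.3],
    [10,20,2,-4],
    [0,0,0,0],
  ],
)

```text
time: 30.6
tool_pos: [0.5043, -0.1072, 0.2238]
tool_rot: [0.003, 1.0, -0.008, -0.009]
contact_force: [0.5, 0.8, -0.8]
gripper_width: 0.451
```

```bash
python3 -c "
from vb import *
s=state();print(tilt(),s['tool_pos'],yaw())
t=tow(-27,35); plan((t[0],t[1],180,-1.75),mm=18)"
```

```text
[-0.99 -0.28] [ 0.50428902 -0.10723473  0.22377067] -0.9372470347545285
[[1,3,15,0.3],[1,3,15,0.3],[1,3,15,0.3]]
```

Call:
step_arm(
  steps=[
    [1,3,15,0.3],
    [1,3,15,0.3],
    [2,4,14,0.3],
    [0,0,0,0],
  ],
)

```text
time: 31.0
tool_pos: [0.5052, -0.1157, 0.1729]
tool_rot: [0.001, 1.0, -0.017, -0.011]
contact_force: [-0.5, 0.0, -0.3]
gripper_width: 0.454
```

```bash
python3 -c "
from vb import *
s=state();print(tilt(),s['tool_pos'],yaw())
t=tow(-27,35); plan((t[0],t[1],142,-1.75),mm=14)"
```

```text
[-1.26 -0.13] [ 0.50519677 -0.11568574  0.17288419] -1.9626239022386722
[[1,0,10,-0.1],[1,0,10,-0.1],[1,0,10,-0.1]]
```

Call:
step_arm(
  steps=[
    [1,0,10,-0.1],
    [1,0,10,-0.1],
    [1,0,9,0],
    [0,0,3,0],
    [0,0,0,0],
  ],
)

```text
time: 31.5
tool_pos: [0.5082, -0.1146, 0.1396]
tool_rot: [0.001, 1.0, -0.014, -0.011]
contact_force: [0.1, 0.8, -0.3]
gripper_width: 0.456
```

Call:
step_arm(
  steps=[
    [0,0,0,0],
    [0,0,0,0],
    [0,0,0,0],
    [0,0,-30,0],
    [0,0,-40,0],
    [0,0,-20,0],
    [0,0,0,0],
  ],
  claw=62,
)

```text
time: 32.2
tool_pos: [0.5096, -0.1141, 0.2312]
tool_rot: [0.001, 1.0, -0.014, -0.011]
contact_force: [0.1, 0.1, 0.1]
gripper_width: 0.62
```

```bash
python3 - <<'E'
from vb import *
s=state();print(s['time'],tilt(),s['tool_pos'],yaw())
img,d,P,s=snap('wrist','w9.png'); cv2.imwrite('pics/w9b.png',img[...,::-1])
for lo,hi in((.46,.535),(.54,.62)):
    b=sel(P,(lo,hi),(-.16,-.07),(.152,.17)); r=rect(b); print(r,b[:,2].max(),tov(r[0]/1000))
plan((528,-250,245,50),(528,-336,200,88.25),mm=44)
E
```

```text
32.2 [-1.32 -0.09] [ 0.50962307 -0.11408932  0.2311551 ] -1.642823796676595
(array([ 503.8, -114.5]), array([40. , 39.9]), 88.1, 3218) 0.16258056444026966 [-30.34684435  37.09055187]
(array([ 563.2, -117.5]), array([40.2, 39.9]), 88.7, 4030) 0.16266323302711855 [29.11706648 35.90593878]
[[3,19,-2,-7.4],[1,20,-2,-7.4],[-2,20,-2,-7.4],[-4,19,-2,-7.4],[-7,18,-2,-7.4],[-9,17,-2,-7.4],[-11,16,-2,-7.4],[-13,11,9,-7.6]]
[[-14,9,9,-7.6],[-15,7,9,-7.6],[-16,5,9,-7.6],[-17,3,9,-7.6]]
```

View pics/w9b.png

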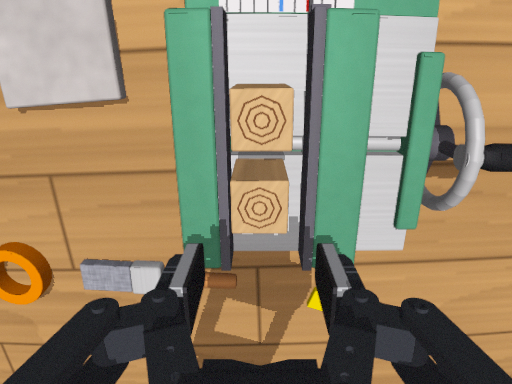

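Both fresh blocks stand side by side between the jaws (tops at 262,120 and 259,207). Now to the handle, which is on top.

Call:
step_arm(
  steps=[
    [3,19,-2,-7.4],
    [1,20,-2,-7.4],
    [-2,20,-2,-7.4],
    [-4,19,-2,-7.4],
    [-7,18,-2,-7.4],
    [-9,17,-2,-7.4],
    [-11,16,-2,-7.4],
    [-13,11,-2,-7.6],
  ],
)

```text
time: 33.05
tool_pos: [0.5257, -0.2665, 0.2269]
tool_rot: [-0.016, 0.864, 0.503, -0.016]
contact_force: [0.1, -0.9, 0.5]
gripper_width: 0.617
```

Call:
step_arm(
  steps=[
    [-14,9,2,-7.6],
    [-15,7,2,-7.6],
    [-16,5,5,-7.6],
    [-14,3,5,-7.6],
    [0,0,0,0],
  ],
)

```text
time: 33.55
tool_pos: [0.5253, -0.3323, 0.1987]
tool_rot: [-0.028, 0.695, 0.719, -0.012]
contact_force: [-0.8, 1.0, -0.8]
gripper_width: 0.623
```

```bash
python3 - <<'E'
from vb import *
s=state();print(s['time'],tilt(),s['tool_pos'],yaw())
img,d,P,s=snap('wrist')
m=sel(P,(.46,.58),(-.36,-.315),(.10,.17)); print('handle',rect(m),m[:,2].max())
plan((527,-339,160,88.25),(527,-339,114,88.25),mm=30)
E
```

```text
33.55 [-3.28  1.18] [ 0.52530558 -0.33227346  0.19870502] 91.90826675971215
handle (array([ 526.6, -337.3]), array([45. , 21.9]), 88.5, 1959) 0.14593399683337147
[[-4,2,19,1.8],[-4,2,19,1.8],[-1,1,23,-0.0],[-1,1,23,-0.0]]
```

Call:
step_arm(
  steps=[
    [-4,2,19,1.8],
    [-3,2,19,1.8],
    [-1,1,20,0],
    [0,0,0,0],
  ],
)

```text
time: 34.0
tool_pos: [0.5265, -0.3346, 0.1368]
tool_rot: [-0.029, 0.722, 0.691, -0.013]
contact_force: [0.3, 0.2, -0.9]
gripper_width: 0.621
```

```bash
python3 - <<'E'
from vb import *
s=state();print(s['time'],tilt(),s['tool_pos'],yaw())
plan((526.5,-339,114,88.25),mm=30)
E
```

```text
34.0 [-3.39  1.38] [ 0.52649074 -0.33461903  0.13675605] 87.49217212719648
[[-5,2,23,-0.8]]
```

Call:
step_arm(
  steps=[
    [-3,1,12,-0.4],
    [-2,1,11,-0.4],
    [0,0,0,0],
  ],
)

```text
time: 34.3
tool_pos: [0.5276, -0.3384, 0.1133]
tool_rot: [-0.029, 0.717, 0.696, -0.013]
contact_force: [-0.1, -0.0, 0.5]
gripper_width: 0.623
```

Call:
step_arm(
  steps=[
    [0,0,0,0],
    [0,0,0,0],
    [0,0,0,0],
    [0,0,0,0],
  ],
  claw=15,
)

```text
time: 34.7
tool_pos: [0.528, -0.3386, 0.1145]
tool_rot: [-0.028, 0.717, 0.696, -0.013]
contact_force: [-0.3, 0.1, -3.5]
gripper_width: 0.233
```

```bash
python3 - <<'E'
from vb import *
s=state();print(s['time'],s['tool_pos'],s['contact_force'])
wind((527.5,86),-160,8,(0,-21),k=1.13)
E
```

```text
34.7 [ 0.52803998 -0.33862503  0.11451624] [-0.3368685   0.12513743 -3.49672432]
a 359.4 r 49.5 y -338.6 tilt [-3.26  1.3 ] yaw 88.2 w 0.233
[[0,18.5,5.2,0],[0,16.2,9.6,0],[0,12.0,14.6,0],[0,6.2,17.8,0],[0,-0.2,18.8,0],[0,-6.6,17.6,0],[0,-12.3,14.3,0],[0,-16.4,9.2,0]]
```

Call:
step_arm(
  steps=[
    [0,18.5,4.5,0],
    [0,18,11,0],
    [0,12,17,0],
    [0,5,20,0],
    [0,-4,20,0],
    [0,-11,16.5,0],
    [0,-16.5,11.5,0],
    [0,-19.5,4,0],
  ],
)

```text
time: 35.5
tool_pos: [0.5205, -0.3385, 0.0184]
tool_rot: [-0.033, 0.717, 0.696, -0.018]
contact_force: [3.6, 4.8, 14.8]
gripper_width: 0.236
```

```bash
python3 - <<'E'
from vb import *
s=state();print(s['time'],s['tool_pos'],s['contact_force'])
wind((527.5,86),-210,8,(0.5,-20.3),k=1.12)
E
```

```text
35.5 [ 0.52051133 -0.33846498  0.01842585] [ 3.60386368  4.77295776 14.82238236]
a 171.0 r 47.9 y -338.5 tilt [-4.17  1.27] yaw 88.3 w 0.236
[[0,-22.6,-9.0,0],[0,-16.2,-18.3,0],[0,-6.5,-23.5,0],[0,4.6,-24.0,0],[0,14.7,-19.5,0],[0,21.8,-10.9,0],[0,24.4,-0.2,0],[0,22.0,10.7,0]]
```

Call:
step_arm(
  steps=[
    [0,-22.6,-9,0],
    [0,-16.2,-18.3,0],
    [0,-6.5,-23.5,0],
    [0,4.6,-24,0],
    [0,14.7,-19.5,0],
    [0,21.8,-10.9,0],
    [0,24.4,-0.2,0],
    [0,22,10.7,0],
  ],
)

```text
time: 36.3
tool_pos: [0.5654, -0.3396, 0.096]
tool_rot: [-0.033, 0.718, 0.695, -0.016]
contact_force: [-16.4, -5.0, -8.7]
gripper_width: 0.228
```

```bash
python3 - <<'E'
from vb import *
s=state();print(s['time'],s['tool_pos'],s['contact_force'])
wind((527.5,86),-210,8,(0.5,-20.3),k=1.12)
E
```

```text
36.3 [ 0.56542466 -0.33958628  0.09597011] [-16.35086654  -4.98829576  -8.71606566]
a 309.0 r 48.1 y -339.6 tilt [-4.    1.44] yaw 88.0 w 0.228
[[0,10.5,22.1,0],[0,-0.2,24.4,0],[0,-11.0,21.8,0],[0,-19.5,14.7,0],[0,-24.0,4.6,0],[0,-23.5,-6.5,0],[0,-18.2,-16.2,0],[0,-9.2,-22.6,0]]
```

Call:
step_arm(
  steps=[
    [0,10.5,22.1,0],
    [0,-0.2,24.4,0],
    [0,-11,21.8,0],
    [0,-19.5,14.7,0],
    [0,-24,4.6,0],
    [0,-23.5,-6.5,0],
    [0,-18.2,-16.2,0],
    [0,-9.2,-22.6,0],
  ],
)

```text
time: 37.1
tool_pos: [0.4789, -0.3372, 0.0749]
tool_rot: [-0.024, 0.719, 0.695, -0.008]
contact_force: [34.6, 3.9, -10.3]
gripper_width: 0.236
```

```bash
python3 - <<'E'
from vb import *
s=state();print(s['time'],s['tool_pos'],s['contact_force'])
wind((527.5,86),-210,8,(0.5,-20.3),k=1.12)
E
```

```text
37.1 [ 0.47885815 -0.33724115  0.07492504] [ 34.57285646   3.87510043 -10.33722773]
a 79.4 r 50.0 y -337.2 tilt [-2.6   1.36] yaw 88.0 w 0.236
[[0,12.0,-21.9,0],[0,18.7,-15.7,0],[0,23.7,-5.8,0],[0,23.8,5.3,0],[0,19.0,15.3,0],[0,10.3,22.1,0],[0,-0.5,24.4,0],[0,-11.3,21.7,0]]
```

Call:
step_arm(
  steps=[
    [0,12,-21.9,0],
    [0,18.7,-15.7,0],
    [0,23.7,-5.8,0],
    [0,23.8,5.3,0],
    [0,19,15.3,0],
    [0,10.3,22.1,0],
    [0,-0.5,24.4,0],
    [0,-11.3,21.7,0],
  ],
)

```text
time: 37.9
tool_pos: [0.549, -0.3392, 0.0219]
tool_rot: [-0.049, 0.716, 0.696, -0.029]
contact_force: [-35.2, 12.2, 68.8]
gripper_width: 0.232
```

```bash
python3 - <<'E'
from vb import *
s=state();print(s['time'],s['tool_pos'],s['contact_force'])
wind((527.5,86),-210,8,(0.5,-20.3),k=1.12)
E
```

```text
37.9 [ 0.5490212  -0.33919343  0.02187977] [-35.24862223  12.19420022  68.7703551 ]
a 205.6 r 48.6 y -339.2 tilt [-6.3   1.65] yaw 88.3 w 0.232
[[0,-24.1,4.7,0],[0,-23.7,-5.8,0],[0,-18.7,-15.7,0],[0,-9.8,-22.3,0],[0,1.1,-24.4,0],[0,11.7,-21.4,0],[0,20.0,-14.0,0],[0,24.1,-3.7,0]]
```

```bash
python3 - <<'E'
from vb import *
wind((527.5,86),-170,8,(0.5,-20.3),k=1.08)
E
```

```text
a 205.6 r 48.6 y -339.2 tilt [-6.3   1.65] yaw 88.3 w 0.232
[[0,-18.7,4.4,0],[0,-19.0,-2.1,0],[0,-17.0,-8.8,0],[0,-12.6,-14.4,0],[0,-6.5,-18.0,0],[0,0.4,-19.1,0],[0,7.3,-17.7,0],[0,13.2,-13.8,0]]
```

Call:
step_arm(
  steps=[
    [0,-18.7,4.4,0],
    [0,-19,-2.1,0],
    [0,-17,-8.8,0],
    [0,-12.6,-14.4,0],
    [0,-6.5,-18,0],
    [0,0.4,-19.1,0],
    [0,7.3,-17.7,0],
    [0,13.2,-13.8,0],
  ],
)

```text
time: 38.7
tool_pos: [0.5071, -0.3377, 0.1116]
tool_rot: [-0.044, 0.718, 0.694, -0.021]
contact_force: [10.5, -5.0, -31.7]
gripper_width: 0.23
```

```bash
python3 - <<'E'
from vb import *
s=state();print(s['time'],s['tool_pos'],s['contact_force'])
wind((527.5,86),-170,8,(0,-20.3),k=1.1)
E
```

```text
38.7 [ 0.50712498 -0.33773747  0.1115566 ] [ 10.49362735  -4.97312229 -31.65663044]
a 24.0 r 50.2 y -337.7 tilt [-5.16  1.95] yaw 87.9 w 0.23
[[0,19.9,-2.3,0],[0,19.3,2.7,0],[0,17.0,9.5,0],[0,12.4,15.0,0],[0,6.1,18.5,0],[0,-1.0,19.4,0],[0,-8.0,17.8,0],[0,-13.9,13.7,0]]
```

Call:
step_arm(
  steps=[
    [0,19.9,-2.3,0],
    [0,19.3,2.7,0],
    [0,17,9.5,0],
    [0,12.4,15,0],
    [0,6.1,18.5,0],
    [0,-1,19.4,0],
    [0,-8,17.8,0],
    [0,-13.9,12,0],
  ],
)

```text
time: 39.5
tool_pos: [0.5415, -0.3389, 0.0206]
tool_rot: [-0.055, 0.716, 0.695, -0.034]
contact_force: [-4.0, 5.4, 21.9]
gripper_width: 0.231
```

```bash
python3 - <<'E'
from vb import *
s=state();print(s['time'],s['tool_pos'],s['contact_force'])
wind((527.5,86),-160,8,(-.5,-20.3),k=1.1)
E
```

```text
39.5 [ 0.54150807 -0.33893144  0.02057938] [-4.01062463  5.43818696 21.89730446]
a 197.8 r 47.4 y -338.9 tilt [-7.13  1.82] yaw 88.2 w 0.231
[[0,-18.0,3.1,0],[0,-17.9,-3.9,0],[0,-15.5,-9.8,0],[0,-11.2,-14.5,0],[0,-5.6,-17.5,0],[0,0.7,-18.3,0],[0,6.9,-17.0,0],[0,12.3,-13.6,0]]
```

Call:
step_arm(
  steps=[
    [0,-18,3.1,0],
    [0,-17.9,-3.9,0],
    [0,-15.5,-9.8,0],
    [0,-11.2,-14.5,0],
    [0,-5.6,-17.5,0],
    [0,0.7,-17,0],
    [0,5,-12,0],
    [0,0,0,0],
  ],
)

```text
time: 40.3
tool_pos: [0.4915, -0.3374, 0.1001]
tool_rot: [-0.049, 0.717, 0.694, -0.027]
contact_force: [4.4, 1.7, -3.5]
gripper_width: 0.234
```

```bash
python3 - <<'E'
from vb import *
s=state();print(s['time'],s['tool_pos'],s['contact_force'],s['joint_efforts'].round(1))
wind((527.5,86),-50,3,(-1,-20.3),k=1.1)
img,d,P,s=snap('side','s7.png'); cv2.imwrite('pics/s7b.png',cv2.resize(img[120:260,220:370,::-1],None,fx=4,fy=4,interpolation=cv2.INTER_CUBIC))
E
```

```text
40.3 [ 0.49153101 -0.33740708  0.10006645] [ 4.38012083  1.66561808 -3.45652652] [ -1.7 -43.3 -34.5  -0.9   1.3  -0. ]
a 45.5 r 49.0 y -337.4 tilt [-6.09  1.92] yaw 88.0 w 0.234
[[0,13.0,-8.5,0],[0,14.3,-5.4,0],[0,15.3,-1.0,0]]
```

View pics/s7b.png

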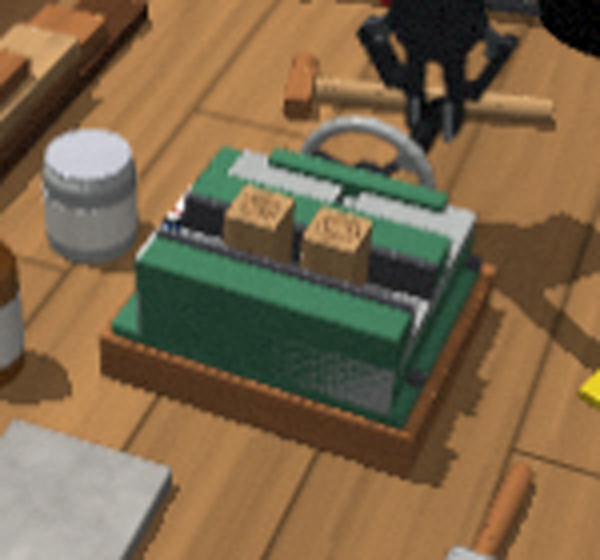

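Call:
step_arm(
  steps=[
    [0,12,-8,0],
    [0,13,-4.5,0],
    [0,8,-1,0],
    [0,0,0,0],
  ],
)

```text
time: 40.75
tool_pos: [0.5233, -0.3383, 0.1148]
tool_rot: [-0.055, 0.716, 0.695, -0.031]
contact_force: [1.6, 1.0, -6.9]
gripper_width: 0.231
```

```bash
python3 - <<'E'
from vb import *
s=state();print(s['time'],s['tool_pos'],s['contact_force'])
wind((527.5,86),-10,1,(-1,-20.3),k=1.1)
E
```

```text
40.75 [ 0.52331318 -0.33833231  0.11476148] [ 1.60853985  0.98856327 -6.93006584]
a 3.7 r 49.2 y -338.3 tilt [-6.91  1.98] yaw 88.1 w 0.231
[[0,9.3,1.5,0]]
```

Call:
step_arm(
  steps=[
    [0,7,0.5,0],
    [0,0,0,0],
  ],
)

```text
time: 40.95
tool_pos: [0.5305, -0.3385, 0.1144]
tool_rot: [-0.055, 0.716, 0.695, -0.032]
contact_force: [0.8, 0.8, -2.5]
gripper_width: 0.233
```

Call:
step_arm(
  steps=[
    [0,8,0.8,0],
    [0,0,0,0],
  ],
)

```text
time: 41.15
tool_pos: [0.5378, -0.3388, 0.1131]
tool_rot: [-0.056, 0.716, 0.695, -0.032]
contact_force: [-0.7, 1.0, 0.3]
gripper_width: 0.234
```

Call:
step_arm(
  steps=[
    [0,8,1.5,0],
    [0,0,0,0],
  ],
)

```text
time: 41.35
tool_pos: [0.5441, -0.339, 0.111]
tool_rot: [-0.058, 0.716, 0.695, -0.034]
contact_force: [-1.2, 2.4, 1.5]
gripper_width: 0.23
```

```bash
python3 - <<'E'
from vb import *
img,d,P,s=snap('top','t9.png')
print('moving top',rect(sel(P,(.59,.68),(-.20,-.11),(.127,.138))))
b=sel(P,(.46,.62),(-.17,-.06),(.152,.17))
for lo,hi in((.46,.535),(.54,.62)):
    q=b[(b[:,0]>lo)&(b[:,0]<hi)]; r=rect(q); print(r,tov(r[0]/1000))
img,d,P,s=snap('side','s9.png')
b=sel(P,(.46,.62),(-.17,-.06),(.152,.17))
for lo,hi in((.46,.535),(.54,.62)):
    q=b[(b[:,0]>lo)&(b[:,0]<hi)]; r=rect(q); print(r,tov(r[0]/1000))
m=sel(P,(.48,.64),(-.22,-.02),(.126,.138)); v=tov(m); c=v[abs(v[:,0]-70)<8]
print(np.histogram(c[:,1],bins=np.arange(-40,110,4)))
E
```

```text
moving top (array([ 611.9, -156.6]), array([43.5, 44.2]), 88.1, 208)
(array([ 505.3, -109.6]), array([38.3, 38.4]), 88.1, 196) [-28.99718268  42.03407423]
(array([ 564.5, -111.8]), array([38.8, 38.7]), 88.6, 194) [30.24239062 41.64298031]
(array([ 503.2, -110.2]), array([44.2, 40.1]), 88.7, 168) [-31.07788012  41.3702232 ]
(array([ 563.3, -110.5]), array([44.3, 39.7]), 86.8, 161) [29.00325025 42.90572777]
(array([0, 0, 0, 0, 2, 3, 5, 1, 4, 4, 2, 2, 5, 3, 4, 7, 0, 0, 0, 0, 0, 0,
       0, 0, 0, 3, 6, 6, 5, 5, 4, 7, 3, 5, 9, 8, 0]), array([-40, -36, -32, -28, -24, -20, -16, -12,  -8,  -4,   0,   4,   8,
        12,  16,  20,  24,  28,  32,  36,  40,  44,  48,  52,  56,  60,
        64,  68,  72,  76,  80,  84,  88,  92,  96, 100, 104, 108]))
```

Call:
step_arm(
  steps=[
    [0,9,3,0],
  ],
)

```text
time: 41.55
tool_pos: [0.5506, -0.3392, 0.1077]
tool_rot: [-0.059, 0.717, 0.694, -0.035]
contact_force: [-9.0, 3.1, 3.5]
gripper_width: 0.237
```

Call:
step_arm(
  steps=[
    [0,9,5,0],
  ],
)

```text
time: 41.65
tool_pos: [0.5574, -0.3393, 0.1026]
tool_rot: [-0.061, 0.716, 0.694, -0.036]
contact_force: [-9.8, 3.5, 7.8]
gripper_width: 0.239
```

Call:
step_arm(
  steps=[
    [0,0,0,0],
    [0,0,0,0],
    [0,0,0,0],
    [0,0,0,0],
    [5,0,-40,0],
    [5,0,-45,0],
    [5,0,-45,0],
    [0,0,-40,0],
  ],
  claw=65,
)

```text
time: 42.45
tool_pos: [0.578, -0.3296, 0.2659]
tool_rot: [-0.067, 0.717, 0.693, -0.037]
contact_force: [0.9, -0.4, 1.1]
gripper_width: 0.647
```

```bash
python3 - <<'E'
from vb import *
s=state();print(s['time'],tilt(),s['tool_pos'],yaw())
img,d,P,s=snap('wrist','w10.png'); cv2.imwrite('pics/w10b.png',img[...,::-1])
plan((530,400,330,2.5),mm=46)
E
```

```text
42.45 [-8.42  2.55] [ 0.57802963 -0.32964145  0.26589601] 87.94563621468053
[[46,-5,-1,5.3],[45,-9,-1,5.3],[44,-13,0,5.3],[43,-17,0,5.3],[41,-21,1,5.3],[39,-25,1,5.3],[36,-28,2,5.3],[33,-32,2,5.3]]
[[30,-34,2,5.3],[27,-37,3,5.3],[23,-39,3,5.3],[20,-41,3,5.3],[16,-43,3,5.3],[12,-44,3,5.3],[7,-45,3,5.3],[3,-46,3,5.3]]
```

View pics/w10b.png

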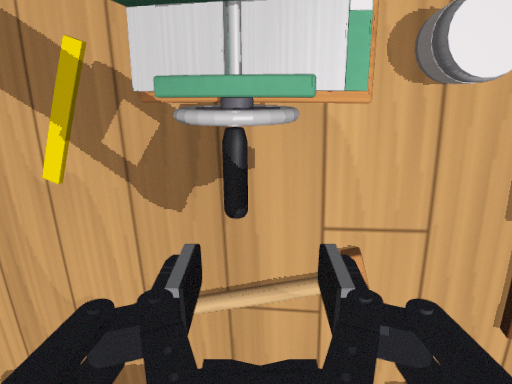

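Call:
step_arm(
  steps=[
    [42,-5,-8,5.3],
    [45,-9,-8,5.3],
    [44,-13,-8,5.3],
    [43,-17,-4,5.3],
    [41,-21,1,5.3],
    [39,-25,1,5.3],
    [36,-28,2,5.3],
    [33,-32,2,5.3],
  ],
)

```text
time: 43.3
tool_pos: [0.5702, 0.0347, 0.3208]
tool_rot: [-0.031, 0.928, 0.369, -0.042]
contact_force: [1.4, -0.2, 0.1]
gripper_width: 0.647
```

Call:
step_arm(
  steps=[
    [30,-34,2,5.3],
    [27,-37,3,5.3],
    [23,-39,3,5.3],
    [20,-41,3,5.3],
    [16,-43,3,5.3],
    [12,-44,3,5.3],
    [7,-40,0,5.3],
    [0,0,0,0],
  ],
)

```text
time: 44.1
tool_pos: [0.5645, 0.3686, 0.3166]
tool_rot: [-0.019, 0.998, 0.043, -0.038]
contact_force: [0.2, -0.7, -0.2]
gripper_width: 0.654
```

```bash
cat > to.py <<'E'
from vb import *
def torch():
    for n in ('wrist','top','side'):
        img,d,P,s=snap(n,'x_%s.png'%n)
        X,Y=(.45,.75),(.33,.55)
        if n=='wrist': cv2.imwrite('pics/w11b.png',img[...,::-1])
        a=sel(P,X,Y,(.20,.225)); b=sel(P,X,Y,(.193,.201))
        if n=='wrist': X=(.45,.75); a=sel(P,X,Y,(.202,.222))
        for nm,q in(('tube',a),('blocktop',b)):
            if len(q)>20: print(n,nm,rect(q),'x',q[:,0].min().round(3),q[:,0].max().round(3))
        if n=='top':
            m=sel(P,(.46,.60),(-.36,-.30),(.06,.17)); print('handle',rect(m),m[:,2].max())
            print('jaw',rect(sel(P,(.59,.68),(-.20,-.11),(.127,.138))))
if __name__=='__main__':
    s=state();print(s['time'],tilt(),s['tool_pos'],yaw()); torch()
E
python3 to.py
```

```text
44.1 [-4.42  1.96] [0.56445938 0.36860004 0.31656958] 5.012362990728608
wrist tube (array([585.6, 426.3]), array([94.1, 21. ]), 1.4, 2685) x 0.539 0.633
wrist blocktop (array([571.7, 426. ]), array([121.9,  30.4]), 1.9, 1158) x 0.511 0.633
handle (array([ 536.5, -329.8]), array([58.4, 18.2]), 88.5, 138) 0.1471873646496542
jaw (array([ 611.7, -156.7]), array([43.5, 44.8]), 87.8, 205)
side tube (array([572.5, 429.1]), array([117.3,  24.1]), 2.9, 478) x 0.515 0.631
side blocktop (array([542.4, 425.4]), array([29.6, 64.1]), 89.0, 278) x 0.51 0.575
```

View pics/w11b.png

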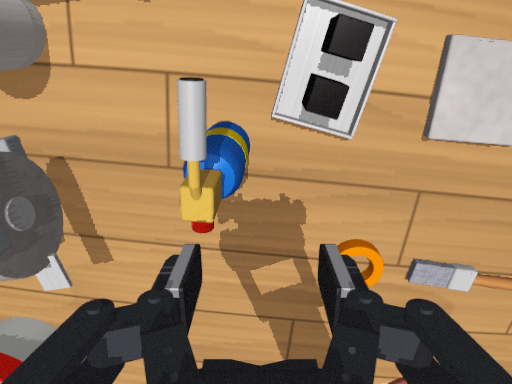

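```bash
python3 -c "
from vb import *
plan((528.5,424.5,255,2.2),mm=25)"
```

```text
[[-7,-15,17,0.7],[-7,-15,17,0.7],[-7,-15,17,0.7],[-7,-15,17,0.7]]
```

Call:
step_arm(
  steps=[
    [-7,-15,17,0.7],
    [-7,-15,17,0.7],
    [-7,-15,17,0.7],
    [-7,-13,14,0.7],
    [0,0,0,0],
  ],
)

```text
time: 44.75
tool_pos: [0.5332, 0.4156, 0.257]
tool_rot: [-0.018, 0.999, 0.011, -0.034]
contact_force: [0.6, -0.2, 0.5]
gripper_width: 0.65
```

```bash
python3 -c "
from vb import *
s=state();print(s['time'],tilt(),s['tool_pos'],yaw())
img,d,P,s=snap('wrist'); q=sel(P,(.45,.7),(.37,.5),(.203,.222)); print(rect(q)); q=sel(P,(.45,.56),(.37,.5),(.19,.202)); print(rect(q),q.min(0),q.max(0))
plan((528.5,424.5,160,2.2),mm=22)"
```

```text
44.75 [-3.96  1.99] [0.53319087 0.41558436 0.25696356] 1.3343644775301768
(array([585.8, 426.4]), array([92.4, 21. ]), 1.5, 5069)
(array([528.5, 424.5]), array([35.8, 29.9]), 2.0, 2013) [0.51090312 0.4090889  0.19010729] [0.54662271 0.43979317 0.20197028]
[[0,-1,20,-0.2],[0,-1,20,-0.2],[0,-1,20,-0.2],[0,-1,20,-0.2],[0,-1,20,-0.2]]
```

Call:
step_arm(
  steps=[
    [0,-1.2,20,-0.2],
    [0,-1.2,20,-0.2],
    [0,-1.2,20,-0.2],
    [0,-1,18,-0.2],
    [0,0,8,0],
    [0,0,0,0],
  ],
)

```text
time: 45.4
tool_pos: [0.5375, 0.4164, 0.179]
tool_rot: [-0.021, 0.999, 0.014, -0.026]
contact_force: [0.2, 0.0, 0.8]
gripper_width: 0.649
```

```bash
python3 -c "
from vb import *
s=state();print(s['time'],tilt(),s['tool_pos'],yaw(),s['contact_force'])
plan((528.5,424.5,159,2),mm=22)"
```

```text
45.4 [-2.99  2.32] [0.53746296 0.41637885 0.17899665] 1.6897938018310668 [0.23504699 0.03530639 0.79189821]
[[-4,-4,10,-0.2],[-4,-4,10,-0.2]]
```

Call:
step_arm(
  steps=[
    [-4,-5,3,0],
    [-4,-5,8,0],
    [-2,-1,8,0],
    [0,0,0,0],
  ],
)

```text
time: 45.8
tool_pos: [0.527, 0.4293, 0.163]
tool_rot: [-0.022, 0.999, 0.014, -0.024]
contact_force: [-0.0, 0.1, -0.9]
gripper_width: 0.643
```

```bash
python3 -c "
from vb import *
s=state();print(s['time'],tilt(),s['tool_pos'],yaw(),s['contact_force'])
plan((528.5,424.5,159,2),mm=22)"
```

```text
45.8 [-2.74  2.48] [0.52699029 0.42928622 0.16301791] 1.671436820490738 [-0.04313176  0.13432597 -0.89445858]
[[2,5,4,-0.3]]
```

Call:
step_arm(
  steps=[
    [1,4.5,3,0],
    [0,0,0,0],
  ],
)

```text
time: 46.0
tool_pos: [0.5278, 0.4251, 0.1597]
tool_rot: [-0.022, 0.999, 0.015, -0.023]
contact_force: [-0.3, 1.2, 0.3]
gripper_width: 0.65
```

Call:
step_arm(
  steps=[
    [0,0,0,0],
    [0,0,0,0],
    [0,0,0,0],
    [0,0,0,0],
    [0,0,0,0],
  ],
  claw=20,
)

```text
time: 46.5
tool_pos: [0.5286, 0.4243, 0.1606]
tool_rot: [-0.021, 0.999, 0.014, -0.023]
contact_force: [-0.1, 0.0, 0.2]
gripper_width: 0.34
```

Call:
step_arm(
  steps=[
    [0,0,-4,0],
    [0,0,-8,0],
    [0,0,-12,0],
    [0,0,-12,0],
    [0,0,-8,0],
    [0,0,-3,0],
    [0,0,0,0],
  ],
)

```text
time: 47.2
tool_pos: [0.5296, 0.4216, 0.2085]
tool_rot: [-0.02, 0.999, 0.014, -0.025]
contact_force: [0.2, 0.0, -4.9]
gripper_width: 0.345
```

```bash
python3 - <<'E'
from vb import *
s=state();print(s['time'],tilt(),s['tool_pos'],yaw(),s['contact_force'],s['gripper_width'])
img,d,P,s=snap('side','s12.png')
q=sel(P,(.45,.7),(.35,.5),(.1,.3)); print(rect(q),q[:,2].max())
plan((634,94,205,2),mm=24)
cv2.imwrite('pics/s12b.png',cv2.resize(img[230:384,110:260,::-1],None,fx=3,fy=3))
E
```

```text
47.2 [-2.9  2.3] [0.52956486 0.42156981 0.20848248] 1.6913221096020998 [ 0.19309763  0.01951519 -4.88823777] 0.3450139126277974
(array([554.8, 436.1]), array([133.2, 109.1]), 28.5, 2658) 0.2998581841709582
[[6,22,-1,-0.0],[6,22,-1,-0.0],[6,22,-1,-0.0],[6,22,-1,-0.0],[6,22,-1,-0.0],[6,22,-1,-0.0],[6,22,-1,-0.0],[6,22,-1,-0.0]]
[[6,22,-1,-0.0],[6,22,-1,-0.0],[6,22,-1,-0.0],[6,22,-1,-0.0],[6,22,-1,-0.0],[6,22,-1,-0.0],[6,22,-1,-0.0]]
```

View pics/s12b.png

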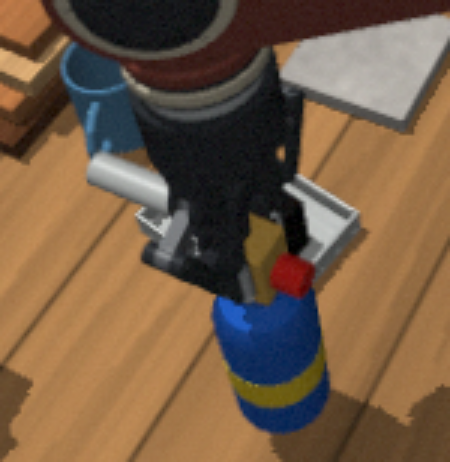

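Call:
step_arm(
  steps=[
    [0,0,-8,0],
    [0,0,-14,0],
    [0,0,-14,0],
    [0,0,-8,0],
    [0,4,-2,0],
    [2,12,0,0],
    [6,18,0,0],
    [6,22,0,0],
  ],
)

```text
time: 48.05
tool_pos: [0.5474, 0.3622, 0.2548]
tool_rot: [-0.02, 0.999, 0.016, -0.025]
contact_force: [1.1, -0.0, -4.7]
gripper_width: 0.342
```

Call:
step_arm(
  steps=[
    [6,22,0,0],
    [6,22,0,0],
    [6,22,0,0],
    [6,22,0,0],
    [6,22,0,0],
    [6,22,0,0],
    [6,22,0,0],
    [6,22,0,0],
  ],
)

```text
time: 48.85
tool_pos: [0.6007, 0.1664, 0.2378]
tool_rot: [-0.016, 0.999, 0.012, -0.03]
contact_force: [0.1, -0.2, -3.9]
gripper_width: 0.346
```

Call:
step_arm(
  steps=[
    [6,22,0,0],
    [6,20,0,0],
    [6,14,0,0],
    [3,8,0,0],
    [0,3,0,0],
    [0,0,0,0],
  ],
)

```text
time: 49.45
tool_pos: [0.6222, 0.0874, 0.2299]
tool_rot: [-0.016, 0.999, 0.008, -0.033]
contact_force: [-0.1, 0.5, -3.6]
gripper_width: 0.344
```

```bash
python3 - <<'E'
from vb import *
s=state();print(s['time'],tilt(),s['tool_pos'],yaw(),s['contact_force'],s['gripper_width'])
plan((634,94,195,2),mm=15)
E
```

```text
49.45 [-3.79  1.76] [0.62217571 0.08744447 0.22989276] 0.9347170580147499 [-0.08505969  0.46301116 -3.55922219] 0.3443043637900312
[[5,-2,11,-0.4],[5,-2,11,-0.4],[5,-2,11,-0.4]]
```

Call:
step_arm(
  steps=[
    [4,-2,9,-0.3],
    [5,-2,10,-0.3],
    [5,-2,9,-0.3],
    [3,-1,5,0],
    [0,0,0,0],
  ],
)

```text
time: 49.95
tool_pos: [0.637, 0.0999, 0.192]
tool_rot: [-0.016, 0.999, 0.018, -0.034]
contact_force: [0.7, 0.4, -4.5]
gripper_width: 0.345
```

```bash
python3 - <<'E'
from vb import *
s=state();print(s['time'],tilt(),s['tool_pos'],yaw(),s['contact_force'],s['gripper_width'])
plan((635.5,94,182,2),mm=8)
E
```

```text
49.95 [-3.89  1.81] [0.63702402 0.09991857 0.19201434] 2.1688144371083604 [ 0.74632837  0.43694889 -4.5242409 ] 0.34486265423061807
[[-1,3,5,0.1],[-1,3,5,0.1]]
```

Call:
step_arm(
  steps=[
    [-1,3,3,0],
    [-1,3,4,0],
    [0,0,2,0],
    [0,0,0,0],
  ],
)

```text
time: 50.35
tool_pos: [0.6344, 0.0939, 0.1822]
tool_rot: [-0.016, 0.999, 0.019, -0.034]
contact_force: [-0.1, 0.3, -4.6]
gripper_width: 0.345
```

Call:
step_arm(
  steps=[
    [0,0,2,0],
    [0,0,0,0],
  ],
)

```text
time: 50.55
tool_pos: [0.6348, 0.0937, 0.1813]
tool_rot: [-0.016, 0.999, 0.018, -0.033]
contact_force: [-0.2, -0.3, -5.0]
gripper_width: 0.343
```

Call:
step_arm(
  steps=[
    [0,0,2,0],
    [0,0,2,0],
    [0,0,0,0],
  ],
)

```text
time: 50.85
tool_pos: [0.6356, 0.0938, 0.1809]
tool_rot: [-0.016, 0.999, 0.018, -0.031]
contact_force: [0.4, 0.2, -4.2]
gripper_width: 0.347
```

Call:
step_arm(
  steps=[
    [0,0,1,0],
    [0,0,0,0],
    [0,0,0,0],
    [0,0,0,0],
    [0,0,-20,0],
    [0,0,-35,0],
    [0,0,-40,0],
    [0,0,-20,0],
  ],
  claw=65,
)

```text
time: 51.65
tool_pos: [0.6416, 0.0904, 0.2935]
tool_rot: [-0.017, 0.999, 0.019, -0.034]
contact_force: [0.5, -0.0, -0.0]
gripper_width: 0.648
```

Call:
step_arm(
  steps=[
    [-30,0,-20,0],
    [-40,0,-10,0],
    [-40,0,0,0],
    [-40,0,0,0],
    [-40,0,0,0],
    [-10,0,0,0],
    [0,0,0,0],
  ],
)

```text
time: 52.35
tool_pos: [0.4409, 0.0814, 0.3439]
tool_rot: [-0.017, 0.999, 0.018, -0.027]
contact_force: [0.8, 0.4, 0.3]
gripper_width: 0.651
```

```bash
python3 - <<'E'
from vb import *
s=state();print(s['time'],tilt(),s['tool_pos'],s['contact_force'])
ims=[]
for n in ('wrist','top','side'):
    img,d,P,s=snap(n,'z_%s.png'%n)
    if n!='wrist': ims.append(cv2.resize(img[120:290,100:400,::-1] if n=='top' else img[90:384,130:370,::-1],(400,400 if n=='side' else 227)))
    q=sel(P,(.55,.8),(.04,.16),(.2185,.24)); t=sel(P,(.55,.67),(.04,.16),(.2105,.2195))
    if len(q)>20: print(n,'tube',rect(q),q[:,2].max())
    if len(t)>20: print(n,'block top',rect(t))
    c=sel(P,(.55,.7),(.03,.16),(.03,.155))
    if len(c)>50: print(n,'cart',rect(c))
    pv=sel(P,(.53,.73),(0.0,.19),(.016,.025)); print(n,'paver',rect(pv))
    f=sel(P,(.46,.62),(-.17,-.06),(.154,.168))
    for lo,hi in((.46,.535),(.54,.62)):
        b=f[(f[:,0]>lo)&(f[:,0]<hi)]
        if len(b)>50: print(n,'fresh',rect(b),b[:,2].max().round(3))
    ch=sel(P,(.55,.72),(.22,.37),(.058,.072))
    if len(ch)>50: print(n,'charred',rect(ch))
    if n=='top':
        m=sel(P,(.46,.60),(-.36,-.30),(.06,.17)); print('handle',rect(m),m[:,2].max()); print('jaw',rect(sel(P,(.59,.68),(-.20,-.11),(.127,.138))))
pad=np.zeros((400,400,3),np.uint8); pad[:227]=ims[0]
cv2.imwrite('pics/fin.png',np.hstack([pad,ims[1]]))
E
```

```text
52.35 [-3.09  1.85] [0.44093233 0.08140367 0.3438631 ] [0.83845327 0.4368996  0.32301392]
wrist paver (array([582.2,  92.5]), array([ 30. , 130.2]), 1.8, 2682)
wrist fresh (array([ 503.1, -110.1]), array([41.6, 40.6]), 88.5, 1843) 0.163
wrist fresh (array([ 563.3, -111.7]), array([41.5, 40.3]), 88.0, 2151) 0.163
top tube (array([676.5,  95.4]), array([120.6,  28.4]), 0.2, 247) 0.2398433593185323
top block top (array([631.2,  95.6]), array([28.5, 34. ]), 89.8, 91)
top cart (array([628.6,  93.1]), array([56.4, 64.9]), 24.3, 243)
top paver (array([634.6,  93.2]), array([128.9, 129.4]), 1.4, 817)
top fresh (array([ 505.5, -109.8]), array([38.7, 38.3]), 88.7, 193) 0.165
top fresh (array([ 564.7, -111.8]), array([38.9, 38.6]), 88.2, 188) 0.166
top charred (array([644.1, 295.5]), array([ 42.3, 108.1]), 77.2, 311)
handle (array([ 536.9, -329.1]), array([57.7, 18.6]), 88.7, 138) 0.1492569704255471
jaw (array([ 612. , -156.7]), array([43.9, 44.2]), 88.7, 208)
side tube (array([676.9,  99.4]), array([121.2,  29.8]), 3.6, 339) 0.2398548020331155
side block top (array([632.8,  97.9]), array([35.1, 32.2]), 3.2, 86)
side cart (array([627.2, 107.9]), array([65.5, 45.1]), 25.2, 870)
side paver (array([632.9,  94.8]), array([130.9, 132.5]), 1.4, 1065)
side fresh (array([ 503.4, -108.4]), array([40.6, 44. ]), 1.1, 139) 0.166
side fresh (array([ 563.5, -110.7]), array([43.1, 39.3]), 85.9, 153) 0.165
side charred (array([642.3, 298.6]), array([ 42.4, 109.7]), 76.3, 548)
```

View pics/fin.png

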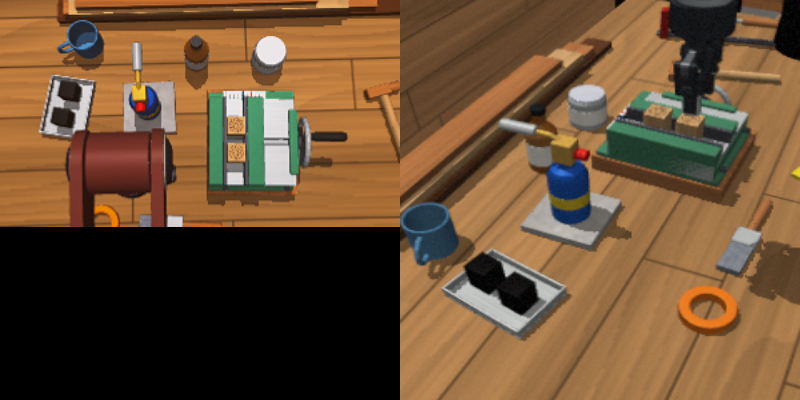

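The final view shows the torch upright on the middle of the paver, both charred blocks in the tray, and both fresh blocks standing between the jaws. The bystanders have not moved.

```bash
python3 -c "
from plant import job_done; print(job_done())"
```

```text
the job is handed in; nothing more can be done
None
```

The job is done and handed in, at about 52 s of the 210 s allowed. I did the steps in the order you gave:

- **Vise opened:** I wound the handwheel out from about 47 mm to the red 60 mark.
- **Charred blocks:** both are standing in the steel tray.
- **Fresh blocks:** I found only two, and both stand on end side by side on the vise bed.
- **Vise closed:** I wound the jaw in to the blue 40 mark.
- **Torch:** it stands upright on the paver, measured about 3 mm from the middle.

The last pictures agreed with all of this. The oil bottle, tin and mallet look where they were, and the arm is clear of everything.

Three checks were not clean:

- **Grip on the blocks:** I didn't measure the clamping force directly. The wheel resisted with about 12 N at the end. When I released the handle it turned back from about −37° to about −8°. By the handle angle that leaves the opening at about 39.9 mm, and I never read the pointer against the rule up close.
- **Jaw position:** the top camera showed the jaw moving 18.5 mm between the 60 and 40 marks, where the wheel count gives 20 mm. That camera also read other positions 2 to 3 mm off.
- **Tool tilt and force:** the tool tilted up to 8° while winding, and the wrist force reached about 78 N, against the 120 N limit. The tool was at about 3 to 4° while it held the torch, but changed only about 1° after gripping it.

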